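# Bring the empty hook of the utensil carousel round and hang up the pastry cutter

### The arm

A 7-joint arm with a two-finger parallel gripper is mounted at the origin on the work surface. World frame = base frame: x ahead of the robot, y to its left, z up, the work surface at z = 0. Lengths are in m, angles in rad, forces in N, time in s.
With the tool pointing down it reaches from about 0.35 to 0.9 m from the base axis. Payload 7.2 kg.
Tool frame: the origin (TCP) lies at the very end of the fingers, on their centre line; the grasp point (between the pads) lies 19 mm behind it; z points along the fingers, y is the line along which they close (so a half turn about z gives the same grasp; the last joint's range is limited). The gripper opens to 88 mm and grips with 3 to 60 N. Pads are 20 mm wide; open, the fingers measure 115 mm over their backs; the gripper's body (75 mm by 178 mm) begins 61 mm behind the grasp point.
Start: joints at [1.07, 0.411, -0.013, 1.596, 0.006, 1.134, -0.082], TCP at [0.262, -0.567, 0.188] pointing down, gripper open.
Joint ranges: [-2.95, 2.95], [-0.29, 1.99], [-1.47, 1.44], [0.14, 2.54], [-1.03, 4.17], [0.13, 1.85], [-2.86, 2.86]. Speed limits (rad/s): [2.39, 2.39, 3.01, 3.01, 3.14, 3.14, 3.14].

### API

Orientations are given as a 3x3 rotation matrix whose columns are the frame's x, y, z axes.
In Python, from workcell import readout, eyes, workorder gives the robot as it stands.
- The arm moves only by the tool carry_out, never from a script. Its argument "increments" is a list of rows, each an object of numbers: "rx", "ry", "rz": the turn, a rotation vector about the tool's x, y, z in units of 5 degrees (1.0 is 5 degrees); "dx", "dy", "dz": the shift along the tool's x, y, z in mm; "fingers": the closure, from 0 (fully open) to 1 (shut). A call has exactly 10 rows; each row is the pose to reach, as a shift and turn from the pose commanded when the call began, along the tool's axes at that moment; what a row does not reach only later rows make up. A row lasts 1/10 s, in which the tool goes at most 50 mm and 8.59 degrees, less where a joint would pass 70% of its speed; a pose out of reach is approached as far as the arm can. A call with a gripper value outside its range is refused whole. The fingers move at their own pace and stop on an object; "grip_force" is the grip in N (left out, the last holds). Time passes only in rows, so rows that repeat a pose let the fingers close, or fill a call up. It gives the time, the measured TCP pose, the force, the opening and the grip force at its end, in the units of the state.
- readout.get_state(): the state, without advancing time (a new reading comes with each control period).
- eyes.read_camera(name): name is "side" or "top" or "wrist"; returns a dict with "color" (400x640x3 uint8, red, green, blue), "intrinsics" (3x3 intrinsics, pixels), "T" (4x4, takes a point from camera to world coordinates); the wrist camera has in their place "mount" (4x4, takes a point from camera to tool coordinates, whose origin is the TCP and whose axes are the flange's). Camera axes: x right, y up, looking along -z (the intrinsics and any distortion apply to the point x, -y, -z); pixel columns grow to the right and rows downward; lengths in m; the calibration is good to about 2 mm. A picture is of the moment at which its call begins: read the wrist's pose just before it. There is no depth.
- workorder.hand_in(): hands the job in; it is judged then, once.
The state is a dict: "t": time; "q": joint angles; "joint_velocities": joint speeds; "effort": joint torques, N m; "eef_pos": TCP position; "orientation": TCP orientation; "force": force on the tool from outside, world axes, zero at the start; "ft_torque": the same for the moment, N m; "finger_gap": finger opening in m; "finger_force": force on a finger pad.
Only numpy, scipy, OpenCV 4.12 (cv2) and the standard library are available. Lean on these libraries where they do the work, as an engineer would, in place of code of your own. Each camera call takes 0.05 s, during which the arm holds its last target. There are 200 camera calls.

### The job

Hang the round pastry cutter with the strap handle on the one empty hook of the utensil carousel. First tip the ball-ended pawl lever outward, away from the rack, so that it falls over and stays out of the teeth; then turn the rack clockwise (seen from above; a stop blocks the other way round) until the empty hook stands over the raised nose at the front of the base, and only then fetch the cutter, lower its strap gently onto that hook and let go without dropping it. Leave the hook at the front and the other things on the table where they are.

Things in the scene. Friction and masses are not known exactly. Their poses are not given: they have to be found in the camera images.
- stand: Fixed base of the carousel: steel disc 260 mm across, 12 mm thick. Origin: centre of its underside, on the carousel's upright axis. A nose 18 mm wide, 20 mm high juts from the rim in its -x direction (to 163 mm from the axis): the front. A tongue in its +y direction carries the pawl; the pawl's hinge axis is parallel to the stand's x, 210 mm from the carousel axis, 35 mm above the table.
- carousel (a joint): Turn of the rack, rad, counter-clockwise from above positive; 0 = empty hook over the front nose. Starts at 2.0 to 2.6; stops at -0.4 and 2.9. Stiff (0.2 N m), stays where left. With the pawl in, clockwise it locks within one tooth (15 degrees). Five hooks, 72 degrees apart; four hold utensils fixed to them, hanging to 55 mm above the table, within 115 mm of the axis. Toothed disc below: 250 mm, top at 31 mm.
- turn_bar (a point): Centre of the black grip bar on top of the rack, on its axis, 290 mm above the table: 54 mm long (along x of the rack, in line with the empty hook), 14 mm thick, from 270 to 306 mm above the table. Grip it from above across the 14 mm and turn. Its axes turn with the rack. The whole way usually takes more than one grasp.
- empty_hook (a point): Seat of the empty hook: top of its level 6 mm wire, 85 mm from the carousel axis, 253 mm above the table. Axes turn with the rack: x inward to the post, y sideways, z up. The wire is level from the hub (24 mm radius) to 104 mm from the axis, then bends up to a tip 112 mm from the axis, its top 18 mm above the seat. The neighbours' hanging rings are 81 mm to each side.
- pawl (a joint): Tilt of the pawl, rad: about 0 (up to 0.1 if its nose lies on a tooth) = nose in the teeth, lever leaning 10 degrees inward; grows as the lever is tipped outward, to the stop at 1.2 = fully out. Past about 0.6 it falls outward by its own weight and stays; before that it falls back in.
- pawl_ball (a point): Centre of the black ball (20 mm across) on the pawl lever, 70 mm from the pawl hinge; with the pawl in, about 104 mm above the table and 198 mm from the carousel axis towards +y of the stand; it swings outward and down in the plane of the stand's y and z. Light: under 1 N moves it. The lever below it is a 10 mm rod.
- cutter_center (a point): Centre (39 mm above its foot) of the steel pastry cutter to hang: open tube 54 mm across, 40 mm high, standing on the table, with a flat strap handle arching over its mouth. z up, y along the strap from leg to leg. The legs are 50 mm apart over their outsides, 12 mm wide (along x), upright from 40 to 74 mm above the foot; grip across the 50 mm from above, 66 mm above the foot. About 0.11 kg.
- cutter_strap (a point): Underside of the cutter's strap at its peak, mid-way between the legs, 76 mm above its foot: the point that rests on the hook seat. The opening below it is 44 mm wide and 36 mm high, seen along x; the strap is 12 mm wide along x. Same axes as cutter_center.
- knob_cutter: solid steel cutter with a round knob on top instead of a strap, 58 mm across, 74 mm high; leave alone. Origin: centre of its underside
- cup: small open steel cup, 66 mm across, 55 mm high; leave alone. Origin: centre of its underside
- dredger: clear jar with steel cap, 62 mm across, 95 mm high; leave alone. Origin: centre of its underside
- bowl: steel bowl, 130 mm across, 60 mm high; leave alone. Origin: centre of its underside
- vanilla: amber bottle, 48 mm across, 120 mm high; leave alone. Origin: centre of its underside
There are look-alikes about, which are no part of the job. What is shaped like the part that bears cutter_center but blue or purple is not meant.

How it is judged:
By the outcome, as a careful person would: the job done as asked, in the order asked, and still so for the second after the job is handed in, with the robot touching nothing.
It also fails if it takes over 72 s, if anything falls off the work surface, if the arm or the gripper's body presses on something with over 40 N, if the wrist force passes 120 N, or if a joint passes its speed limit or range.

## Working session

There is one attempt and no reset: what is moved stays moved. The work goes in short steps, Python scripts to look and compute and a tool call to move; the robot and the scene stay as the last step left them, time stands still between calls to the robot, and variables do not carry over. Pictures are saved under pics/ and viewed, at most 10 in all, crops included, and the job is handed in when it is done.

Besides the shell and the picture viewer there is one more tool, called after "Request:" as name(argument=value, ...), one argument or row to a line, values as JSON. carry_out: Moves the arm, as the interface text tells. Its arguments: {"type":"object","properties":{"increments":{"type":"array"},"grip_force":{"type":"number"}},"required":["increments"]}

```bash
ls; mkdir -p pics; cat > h.py <<'E'
import numpy as np, cv2
from workcell import readout, eyes, workorder
def snap(name, fn=None):
    s=readout.get_state(); c=eyes.read_camera(name)
    if name=='wrist':
        T=np.eye(4);T[:3,:3]=s['orientation'];T[:3,3]=s['eef_pos']; c['T']=T@np.array(c['mount'])
    c['T']=np.array(c['T']);c['K']=np.array(c['intrinsics'])
    if fn: cv2.imwrite('pics/'+fn,c['color'][:,:,::-1])
    np.savez('pics/'+name+'_last.npz',color=c['color'],T=c['T'],K=c['K'])
    return c
def last(name): return dict(np.load('pics/'+name+'_last.npz'))
def ray(c,u,v):
    d=np.linalg.inv(c['K'])@[u,v,1]; d=c['T'][:3,:3]@(d*[1,-1,-1]); return c['T'][:3,3],d/np.linalg.norm(d)
def onz(c,u,v,z):
    o,d=ray(c,u,v); return o+d*(z-o[2])/d[2]
def tri(c1,p1,c2,p2):
    o1,d1=ray(c1,*p1);o2,d2=ray(c2,*p2)
    t=np.linalg.lstsq(np.c_[d1,-d2],o2-o1,rcond=None)[0]
    a=o1+d1*t[0];b=o2+d2*t[1];return (a+b)/2,np.linalg.norm(a-b)
def proj(c,P):
    q=np.linalg.inv(c['T'])@np.r_[P,1]; q=c['K']@(q[:3]*[1,-1,-1]);return q[:2]/q[2]
E
python3 - <<'E'
from h import *
for n in('top','side'):
    c=snap(n,n+'0.png');print(n,c.keys(),c['K'].tolist(),c['T'].round(3).tolist())
print(readout.get_state())
E
```

```text
pics
top dict_keys(['color', 'intrinsics', 'T', 'K']) [[366.89782913041563, 0.0, 321.8849482536719], [0.0, 366.89782913041563, 200.00466730369843], [0.0, 0.0, 1.0]] [[0.026, 0.993, -0.116, 0.438], [-1.0, 0.027, 0.009, 0.026], [0.012, 0.115, 0.993, 1.257], [0.0, 0.0, 0.0, 1.0]]
side dict_keys(['color', 'intrinsics', 'T', 'K']) [[485.7882684487163, 0.0, 322.49789805365873], [0.0, 485.7882684487163, 205.52659314782434], [0.0, 0.0, 1.0]] [[0.961, 0.178, -0.21, 0.222], [-0.275, 0.646, -0.712, -1.13], [0.009, 0.742, 0.67, 1.249], [0.0, 0.0, 0.0, 1.0]]
{'t': 0.1, 'q': array([ 1.06981127,  0.41183476, -0.01271214,  1.59694403,  0.00560767,
        1.13433393, -0.08225795]), 'joint_velocities': array([-0.00095321, -0.00072006, -0.0017852 , -0.00239767,  0.00155454,
       -0.00120555, -0.0005054 ]), 'effort': array([ 1.72293949e-03, -5.89102149e+01,  6.43191934e-01, -2.91711760e+01,
       -5.38646069e-02,  1.44826181e-02,  3.08734866e-05]), 'eef_pos': array([ 0.26186862, -0.5669284 ,  0.18749065]), 'orientation': array([[ 9.07813958e-01,  4.19372503e-01, -7.22409860e-04],
       [ 4.19373110e-01, -9.07813039e-01,  1.29676145e-03],
       [-1.11986996e-04, -1.48017741e-03, -9.99998898e-01]]), 'force': array([-0.04058959,  0.4691542 , -0.24899987]), 'ft_torque': array([ 0.00265386, -0.02962628,  0.04066944]), 'finger_force': 0.0, 'finger_gap': 0.08804264405729215}
```

View pics/top0.png

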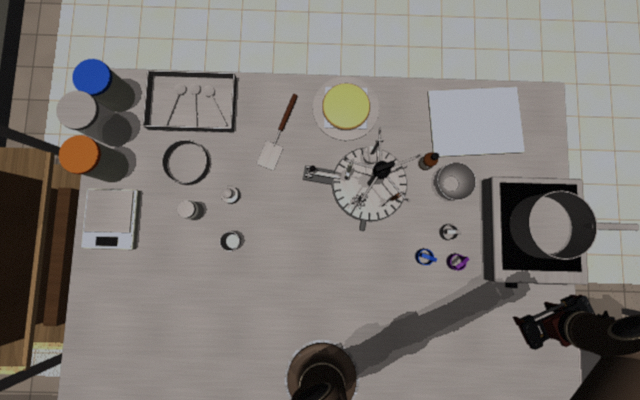

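View pics/side0.png

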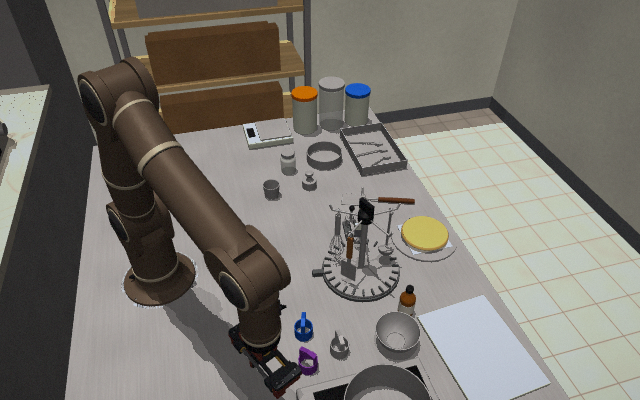

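Top view: the stand is at (370,184), its nose at (362,225), and the pawl on the tongue at (320,175). There are three strap cutters: steel at (449,232), blue at (425,257) and purple at (457,261). The steel one is meant, because blue and purple are excluded. I'll confirm it and the pawl in one enlarged crop.

```bash
python3 - <<'E'
from h import *
t=last('top')['color'][:,:,::-1];s=last('side')['color'][:,:,::-1]
a=cv2.resize(t[130:280,295:475],None,fx=2.2,fy=2.2,interpolation=2)
b=cv2.resize(s[180:380,290:430],None,fx=2.8,fy=2.8,interpolation=2)
im=np.zeros((600,800,3),np.uint8); im[:a.shape[0],:a.shape[1]]=a; im[:b.shape[0],400:400+b.shape[1]]=b
cv2.imwrite('pics/crop1.png',im)
E
```

```text
(no output)
```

View pics/crop1.png

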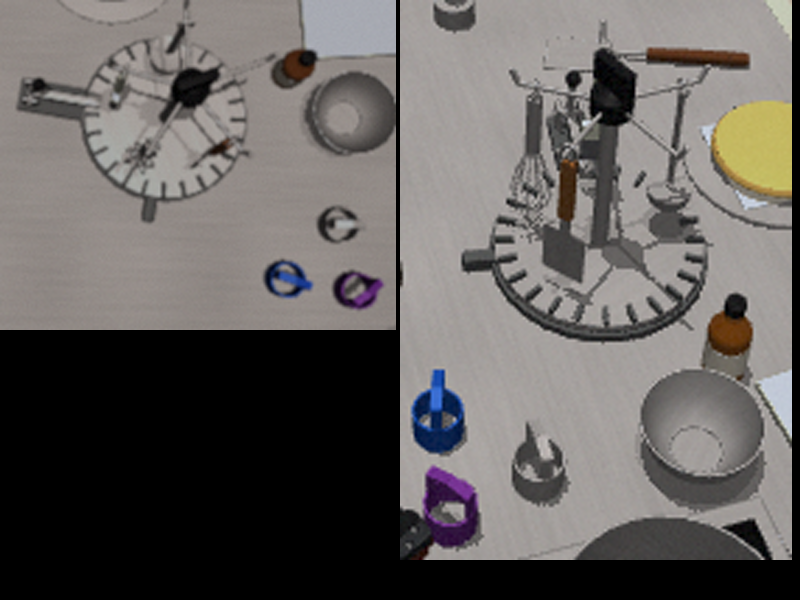

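The crop confirms the steel strap cutter, at crop (338,223) and (540,465), is neither the blue nor the purple one. The empty hook points to the upper right in the top view, with its tip near crop (270,58). The pawl ball is at crop (38,85).

```bash
python3 - <<'E'
from h import *
t=last('top');s=last('side')
def ct(u,v):return (295+u/2.2,130+v/2.2)
def cs(u,v):return (290+(u-400)/2.8,180+v/2.8)
ball=tri(t,ct(38,85),s,cs(573,78));print('ball',ball)
g=cv2.cvtColor(t['color'],cv2.COLOR_RGB2GRAY);h=cv2.cvtColor(t['color'],cv2.COLOR_RGB2HSV)
# black blobs in top
m=(g<45).astype(np.uint8);m[:,:295]=0;m[:,480:]=0;m[:130]=0;m[300:]=0
n,l,st,ce=cv2.connectedComponentsWithStats(m)
for i in range(1,n):
  if st[i,4]>8: print('top black',st[i],ce[i].round(1))
gs=cv2.cvtColor(s['color'],cv2.COLOR_RGB2GRAY);m=(gs<40).astype(np.uint8);m[:,:320]=0;m[:,430:]=0;m[:180]=0;m[310:]=0
n,l,st,ce=cv2.connectedComponentsWithStats(m)
for i in range(1,n):
  if st[i,4]>8: print('side black',st[i],ce[i].round(1))
print('disc centre guess',onz(t,*ct(164,118),.031), 'edges',[onz(t,*ct(*p),.031)[:2].round(3) for p in((82,118),(246,118),(164,37),(164,199))])
print('nose tip',onz(t,*ct(149,221),.02))
print('bar ctr z.306',onz(t,*ct(192,85),.306))
print('hook tip',onz(t,*ct(272,57),.27), tri(t,ct(272,57),s,cs(680,152)))
print('cutter foot side/top',onz(s,*cs(538,480),.02),'rim top',onz(t,*ct(338,223),.04))
print('strap ends top z.076',onz(t,*ct(330,220),.076),onz(t,*ct(358,229),.076))
print('strap tri',tri(t,ct(344,224),s,cs(538,440)))
E
```

```text
ball (array([0.67409038, 0.0484847 , 0.10346339]), np.float64(0.004051718192082694))
top black [372 143   7  11  22] [374.9 147.6]
top black [423 153  16  14 110] [430.4 158.3]
top black [368 161  26  24 286] [381.2 170. ]
top black [310 166   7   6  28] [312.2 168.4]
top black [390 195   8   5  24] [394.  197.3]
top black [440 225   7  14  36] [442.4 231.4]
top black [416 250   6  13  39] [418.  255.3]
top black [427 250   6   7  14] [430.1 253.4]
top black [447 254  10  15  59] [450.4 261.5]
top black [458 255   8   7  25] [461.7 257.7]
top black [426 260   7   4  13] [429.2 261.6]
top black [458 265   7   5  12] [461.3 267.2]
side black [358 198  16  27 312] [365.3 211.7]
side black [378 200  36   4  55] [395.5 201.5]
side black [350 206   4   5  19] [351.4 207.9]
side black [320 273   4   3   9] [321.2 274. ]
side black [406 285   8   9  57] [409.3 289.2]
side black [328 286   9   8  13] [332.3 289.8]
side black [375 291  17   9  20] [382.8 295.8]
side black [339 294  12   6  15] [344.5 297. ]
side black [358 300  12   2  19] [363.2 300.6]
disc centre guess [ 0.6407035  -0.14508733  0.031     ] edges [array([ 0.637, -0.019]), array([ 0.644, -0.272]), array([ 0.768, -0.144]), array([ 0.516, -0.146])]
nose tip [ 0.48235168 -0.12543061  0.02      ]
bar ctr z.306 [ 0.63620928 -0.13998377  0.306     ]
hook tip [ 0.68227851 -0.24637994  0.27      ] (array([ 0.68399094, -0.24873229,  0.26099229]), np.float64(0.0010265379605338268))
cutter foot side/top [ 0.48305649 -0.42989629  0.02      ] rim top [ 0.48623275 -0.40859909  0.04      ]
strap ends top z.076 [ 0.4888673  -0.38404605  0.076     ] [ 0.47681662 -0.42502285  0.076     ]
strap tri (array([ 0.48592133, -0.41031577,  0.06130326]), np.float64(0.003629698670458117))
```

```bash
cat >> h.py <<'E'
from scipy.spatial.transform import Rotation as Ro
AX=np.array([.640,-.145]); YAW=np.radians(-9.5)
def st(x,y,z):  # stand frame -> world
    c,s=np.cos(YAW),np.sin(YAW); return np.array([AX[0]+c*x-s*y,AX[1]+s*x+c*y,z])
def plan(P,ydeg):
    "tool-frame increments to TCP P, tool down, tool y at world angle ydeg"
    s=readout.get_state();R=np.array(s['orientation']);a=np.radians(ydeg)
    y=np.array([np.cos(a),np.sin(a),0]);z=np.array([0,0,-1.]);Rt=np.c_[np.cross(y,z),y,z]
    d=R.T@(np.array(P)-s['eef_pos'])*1000;r=np.degrees(Ro.from_matrix(R.T@Rt).as_rotvec())/5
    print('d',d.round(1),'r',r.round(2))
E
python3 - <<'E'
from h import *
print(st(0,166,.42))
for P in([.262,-.567,.42],st(0,166,.42),st(0,160,.085),st(0,252,.085)): plan(P,-9.5)
E
```

```text
[ 28.03790257 163.57840986   0.42      ]
d [ 1.000e-01 -2.000e-01 -2.325e+02] r [-2.000e-02 -1.000e-02 -1.114e+01]
d [ 9.405360e+04 -1.373651e+05 -3.970000e+01] r [-2.000e-02 -1.000e-02 -1.114e+01]
d [  90672.9 -132407.7     288.3] r [-2.000e-02 -1.000e-02 -1.114e+01]
d [ 142510.7 -208413.2     395. ] r [-2.000e-02 -1.000e-02 -1.114e+01]
```

```bash
python3 - <<'E'
from h import *
for P in([.262,-.567,.42],st(0,.165,.42)): print(np.round(P,3));plan(P,-9.5)
E
```

```text
[ 0.262 -0.567  0.42 ]
d [ 1.000e-01 -2.000e-01 -2.325e+02] r [-2.000e-02 -1.000e-02 -1.114e+01]
[0.667 0.018 0.42 ]
d [ 613.2 -361.1 -232. ] r [-2.000e-02 -1.000e-02 -1.114e+01]
```

Request:
carry_out(
  increments=[
    {"dz":-50,"fingers":1},
    {"dz":-100,"fingers":1},
    {"dz":-150,"fingers":1},
    {"dz":-200,"fingers":1},
    {"dz":-232,"fingers":1,"rz":-1.5},
    {"dz":-232,"fingers":1,"rz":-3},
    {"dz":-232,"fingers":1,"rz":-4.5},
    {"dz":-232,"fingers":1,"rz":-6},
    {"dz":-232,"fingers":1,"rz":-7.5},
    {"dz":-232,"fingers":1,"rz":-7.5},
  ],
  grip_force=20,
)

```text
invalid input
```

Request:
carry_out(
  increments=[
    {"dx":0,"dy":0,"dz":-50,"rx":0,"ry":0,"rz":0,"fingers":1},
    {"dx":0,"dy":0,"dz":-100,"rx":0,"ry":0,"rz":0,"fingers":1},
    {"dx":0,"dy":0,"dz":-150,"rx":0,"ry":0,"rz":0,"fingers":1},
    {"dx":0,"dy":0,"dz":-200,"rx":0,"ry":0,"rz":-1.5,"fingers":1},
    {"dx":0,"dy":0,"dz":-232,"rx":0,"ry":0,"rz":-3,"fingers":1},
    {"dx":40,"dy":-24,"dz":-232,"rx":0,"ry":0,"rz":-4.5,"fingers":1},
    {"dx":80,"dy":-47,"dz":-232,"rx":0,"ry":0,"rz":-6,"fingers":1},
    {"dx":120,"dy":-71,"dz":-232,"rx":0,"ry":0,"rz":-7.5,"fingers":1},
    {"dx":160,"dy":-94,"dz":-232,"rx":0,"ry":0,"rz":-9,"fingers":1},
    {"dx":200,"dy":-118,"dz":-232,"rx":0,"ry":0,"rz":-10,"fingers":1},
  ],
  grip_force=20,
)

```text
t: 1.1
eef_pos: [0.3948, -0.3747, 0.42]
orientation: [[0.257, 0.966, -0.0], [0.966, -0.257, 0.0], [-0.0, -0.0, -1.0]]
force: [0.5, -0.6, -0.9]
finger_gap: 0.0111
finger_force: 0.0
```

```bash
python3 - <<'E'
from h import *
for P in(st(0,.162,.42),st(0,.162,.2)): plan(P,-9.5)
E
```

```text
d [ 4.464e+02  1.625e+02 -1.000e-01] r [-0.   -0.   -1.08]
d [446.4 162.6 219.9] r [-0.   -0.   -1.08]
```

Request:
carry_out(
  increments=[
    {"dx":45,"dy":16,"dz":0,"rx":0,"ry":0,"rz":-1.1,"fingers":1},
    {"dx":90,"dy":33,"dz":0,"rx":0,"ry":0,"rz":-1.1,"fingers":1},
    {"dx":135,"dy":49,"dz":0,"rx":0,"ry":0,"rz":-1.1,"fingers":1},
    {"dx":180,"dy":65,"dz":0,"rx":0,"ry":0,"rz":-1.1,"fingers":1},
    {"dx":225,"dy":81,"dz":0,"rx":0,"ry":0,"rz":-1.1,"fingers":1},
    {"dx":270,"dy":98,"dz":0,"rx":0,"ry":0,"rz":-1.1,"fingers":1},
    {"dx":315,"dy":114,"dz":0,"rx":0,"ry":0,"rz":-1.1,"fingers":1},
    {"dx":360,"dy":131,"dz":0,"rx":0,"ry":0,"rz":-1.1,"fingers":1},
    {"dx":405,"dy":147,"dz":0,"rx":0,"ry":0,"rz":-1.1,"fingers":1},
    {"dx":446,"dy":163,"dz":0,"rx":0,"ry":0,"rz":-1.1,"fingers":1},
  ],
)

```text
t: 2.1
eef_pos: [0.6692, 0.0133, 0.4197]
orientation: [[0.168, 0.986, -0.001], [0.986, -0.168, 0.0], [-0.0, -0.001, -1.0]]
force: [-0.1, 0.5, 1.1]
finger_gap: 0.0003
finger_force: 0.0
```

```bash
python3 - <<'E'
from h import *
c=snap('wrist','w1.png'); plan(st(0,.162,.085),-9.5)
print(proj(c,[.674,.0485,.103]),proj(c,np.r_[AX,.306]))
E
```

```text
d [ -8.3  -1.7 332.1] r [-0.05 -0.05  0.06]
[315.3320396  146.96960339] [313.93345232 329.59638048]
```

View pics/w1.png

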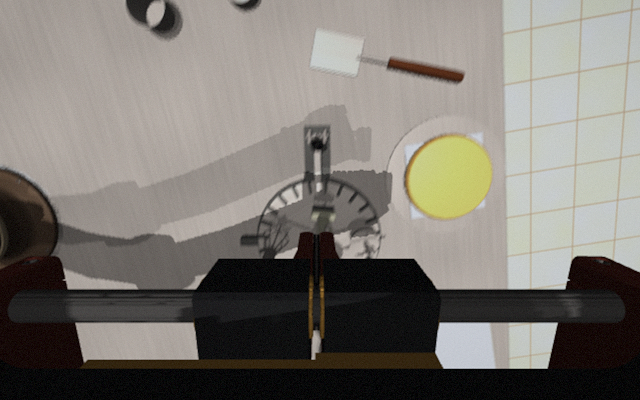

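The wrist view shows the pawl lever at (317,144), within 3 px of the predicted position. The way down on its inner side is clear.

Request:
carry_out(
  increments=[
    {"dx":-8,"dy":-2,"dz":45,"rx":0,"ry":0,"rz":0,"fingers":1},
    {"dx":-8,"dy":-2,"dz":90,"rx":0,"ry":0,"rz":0,"fingers":1},
    {"dx":-8,"dy":-2,"dz":135,"rx":0,"ry":0,"rz":0,"fingers":1},
    {"dx":-8,"dy":-2,"dz":180,"rx":0,"ry":0,"rz":0,"fingers":1},
    {"dx":-8,"dy":-2,"dz":225,"rx":0,"ry":0,"rz":0,"fingers":1},
    {"dx":-8,"dy":-2,"dz":265,"rx":0,"ry":0,"rz":0,"fingers":1},
    {"dx":-8,"dy":-2,"dz":295,"rx":0,"ry":0,"rz":0,"fingers":1},
    {"dx":-8,"dy":-2,"dz":315,"rx":0,"ry":0,"rz":0,"fingers":1},
    {"dx":-8,"dy":-2,"dz":332,"rx":0,"ry":0,"rz":0,"fingers":1},
    {"dx":-8,"dy":-2,"dz":332,"rx":0,"ry":0,"rz":0,"fingers":1},
  ],
)

```text
t: 3.15
eef_pos: [0.6629, 0.0033, 0.085]
orientation: [[0.168, 0.986, -0.005], [0.986, -0.168, -0.0], [-0.001, -0.005, -1.0]]
force: [-1.1, -0.2, -0.0]
finger_gap: 0.0004
finger_force: 0.0
```

Request:
carry_out(
  increments=[
    {"dx":10,"dy":0,"dz":0,"rx":0,"ry":0,"rz":0,"fingers":1},
    {"dx":20,"dy":0,"dz":0,"rx":0,"ry":0,"rz":0,"fingers":1},
    {"dx":30,"dy":0,"dz":0,"rx":0,"ry":0,"rz":0,"fingers":1},
    {"dx":40,"dy":0,"dz":0,"rx":0,"ry":0,"rz":0,"fingers":1},
    {"dx":50,"dy":0,"dz":0,"rx":0,"ry":0,"rz":0,"fingers":1},
    {"dx":60,"dy":0,"dz":0,"rx":0,"ry":0,"rz":0,"fingers":1},
    {"dx":70,"dy":0,"dz":0,"rx":0,"ry":0,"rz":0,"fingers":1},
    {"dx":80,"dy":0,"dz":0,"rx":0,"ry":0,"rz":0,"fingers":1},
    {"dx":85,"dy":0,"dz":0,"rx":0,"ry":0,"rz":0,"fingers":1},
    {"dx":85,"dy":0,"dz":0,"rx":0,"ry":0,"rz":0,"fingers":1},
  ],
)

```text
t: 4.15
eef_pos: [0.6794, 0.0888, 0.0882]
orientation: [[0.167, 0.986, -0.0], [0.986, -0.167, 0.0], [0.0, -0.0, -1.0]]
force: [0.3, 0.8, -0.3]
finger_gap: 0.0002
finger_force: 0.0
```

```bash
python3 - <<'E'
from h import *
plan(st(0,.25,.42),-9.5)
E
```

```text
d [ 1.300e+01 -3.000e-01 -3.318e+02] r [-0.   -0.   -0.02]
```

Request:
carry_out(
  increments=[
    {"dx":10,"dy":0,"dz":0,"rx":0,"ry":0,"rz":0,"fingers":1},
    {"dx":13,"dy":0,"dz":-30,"rx":0,"ry":0,"rz":0,"fingers":1},
    {"dx":13,"dy":0,"dz":-70,"rx":0,"ry":0,"rz":0,"fingers":1},
    {"dx":13,"dy":0,"dz":-115,"rx":0,"ry":0,"rz":0,"fingers":1},
    {"dx":13,"dy":0,"dz":-160,"rx":0,"ry":0,"rz":0,"fingers":1},
    {"dx":13,"dy":0,"dz":-205,"rx":0,"ry":0,"rz":0,"fingers":1},
    {"dx":13,"dy":0,"dz":-250,"rx":0,"ry":0,"rz":0,"fingers":0.4},
    {"dx":13,"dy":0,"dz":-295,"rx":0,"ry":0,"rz":0,"fingers":0.4},
    {"dx":13,"dy":0,"dz":-332,"rx":0,"ry":0,"rz":0,"fingers":0.4},
    {"dx":13,"dy":0,"dz":-332,"rx":0,"ry":0,"rz":0,"fingers":0.4},
  ],
)

```text
t: 5.15
eef_pos: [0.6827, 0.1011, 0.4266]
orientation: [[0.169, 0.986, 0.009], [0.986, -0.169, 0.002], [0.004, 0.008, -1.0]]
force: [0.8, 1.2, -0.1]
finger_gap: 0.0286
finger_force: 0.0
```

```bash
python3 - <<'E'
from h import *
c=snap('side');w=snap('wrist')
g=cv2.cvtColor(c['color'],cv2.COLOR_RGB2GRAY)
print(proj(c,st(0,.270,.071)),proj(c,st(0,.198,.104)),proj(w,st(0,.270,.071)),proj(w,st(0,.198,.104)))
gw=cv2.cvtColor(w['color'],cv2.COLOR_RGB2GRAY)
a=cv2.resize(c['color'][180:300,300:430],(520,480))[:,:,::-1];b=w['color'][60:360:1,200:480,::-1]
im=np.zeros((480,800,3),np.uint8);im[:,:520]=a;im[:300,520:]=b;cv2.imwrite('pics/p2.png',im)
s=readout.get_state();print(s['eef_pos'],s['finger_gap'])
E
```

```text
[347.19905098 201.08174455] [350.68007776 207.59460686] [314.2489326  154.81876116] [314.43789117 198.6933703 ]
[0.68183495 0.1006766  0.42073051] 0.037277757419342646
```

View pics/p2.png

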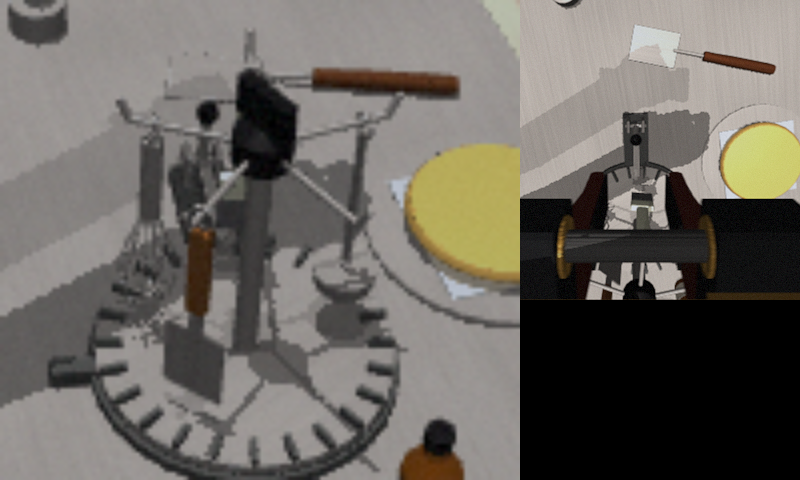

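The wrist crop shows the ball at (316,200), where it should be with the pawl in. So the lever is still in, or it fell back. I'll push again, lower on the rod and farther out, and look while the fingers are still holding it.

Request:
carry_out(
  increments=[
    {"dx":-45,"dy":0,"dz":0,"rx":0,"ry":0,"rz":0,"fingers":1},
    {"dx":-88,"dy":0,"dz":0,"rx":0,"ry":0,"rz":0,"fingers":1},
    {"dx":-88,"dy":0,"dz":45,"rx":0,"ry":0,"rz":0,"fingers":1},
    {"dx":-88,"dy":0,"dz":90,"rx":0,"ry":0,"rz":0,"fingers":1},
    {"dx":-88,"dy":0,"dz":140,"rx":0,"ry":0,"rz":0,"fingers":1},
    {"dx":-88,"dy":0,"dz":190,"rx":0,"ry":0,"rz":0,"fingers":1},
    {"dx":-88,"dy":0,"dz":240,"rx":0,"ry":0,"rz":0,"fingers":1},
    {"dx":-88,"dy":0,"dz":290,"rx":0,"ry":0,"rz":0,"fingers":1},
    {"dx":-88,"dy":0,"dz":325,"rx":0,"ry":0,"rz":0,"fingers":1},
    {"dx":-88,"dy":0,"dz":344,"rx":0,"ry":0,"rz":0,"fingers":1},
  ],
)

```text
t: 6.25
eef_pos: [0.6627, 0.0129, 0.0702]
orientation: [[0.169, 0.986, -0.008], [0.986, -0.169, -0.0], [-0.002, -0.008, -1.0]]
force: [0.1, -0.4, 0.9]
finger_gap: 0.0004
finger_force: 0.0
```

Request:
carry_out(
  increments=[
    {"dx":8,"dy":0,"dz":0,"rx":0,"ry":0,"rz":0,"fingers":1},
    {"dx":16,"dy":0,"dz":0,"rx":0,"ry":0,"rz":0,"fingers":1},
    {"dx":24,"dy":0,"dz":0,"rx":0,"ry":0,"rz":0,"fingers":1},
    {"dx":32,"dy":0,"dz":0,"rx":0,"ry":0,"rz":0,"fingers":1},
    {"dx":40,"dy":0,"dz":0,"rx":0,"ry":0,"rz":0,"fingers":1},
    {"dx":48,"dy":0,"dz":0,"rx":0,"ry":0,"rz":0,"fingers":1},
    {"dx":56,"dy":0,"dz":0,"rx":0,"ry":0,"rz":0,"fingers":1},
    {"dx":64,"dy":0,"dz":0,"rx":0,"ry":0,"rz":0,"fingers":1},
    {"dx":72,"dy":0,"dz":0,"rx":0,"ry":0,"rz":0,"fingers":1},
    {"dx":80,"dy":0,"dz":0,"rx":0,"ry":0,"rz":0,"fingers":1},
  ],
)

```text
t: 7.25
eef_pos: [0.6803, 0.093, 0.0759]
orientation: [[0.169, 0.986, -0.0], [0.986, -0.169, -0.0], [-0.0, -0.0, -1.0]]
force: [0.1, 0.3, -0.3]
finger_gap: 0.0
finger_force: 0.0
```

```bash
python3 - <<'E'
from h import *
w=snap('wrist');t=snap('top')
print([proj(w,st(0,a,b)).round() for a,b in((.27,.071),(.198,.104),(.21,.035))])
a=cv2.resize(t['color'][140:240,280:400],(480,400))[:,:,::-1];b=w['color'][:,160:480,::-1]
cv2.imwrite('pics/p3.png',np.hstack([a,b]))
print(readout.get_state()['force'])
E
```

```text
[array([315., 187.]), array([315., 311.]), array([315., 250.])]
[-0.42390256  0.19887733 -1.05623935]
```

View pics/p3.png

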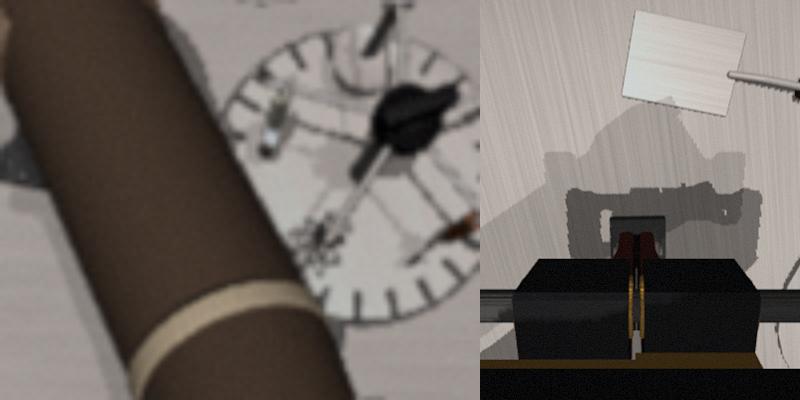

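```bash
python3 - <<'E'
from h import *
c=snap('side');g=cv2.cvtColor(c['color'],cv2.COLOR_RGB2GRAY)
print(g[192:216,338:362])
print('tcp',proj(c,readout.get_state()['eef_pos']), 'out/in',proj(c,st(0,.270,.071)),proj(c,st(0,.198,.104)))
E
```

```text
[[156 153 150 151 152 153 150 154 120  17  31  30  12  25  26  77 155 154
  154 154 151 152 154  99]
 [155 154 151 154 156 152 154 155 117  17  26  29   9  25  28 121 153 156
  154 154 153 153 154 102]
 [155 155 152 154 138 153 152 154 121  12  22  24  10  26  30 150 153 161
  151 154 156 154 164  96]
 [155 156 155 156 136 154 153 153 118  25  27  24   1  34  27 153 152 153
  154 154 149 151 149 117]
 [156 156 155 157 139 153 154 152 121  23  33  23  12  30  59 157 154 154
  154 154 155 154 153 154]
 [156 157 159 156 162 150 153 153 152  28  33  21  21  27  59 154 153 155
  152 155 154 153 142  84]
 [157 156 155 157 161 154 154 150 152  55  27  28   7  25  58 155 155 154
  150 151 154 118  51  31]
 [156 155 157 156 163 153 151 153 150  90  32  25  16  27  60 149 151 151
  153 151 152  81  20  26]
 [158 155 158 119 161 155 155 153 151  84  28  16  17  14  77 154 153 151
  155 152 153  82  11  15]
 [156 155 158 121 155 155 154 152 156  43   6  17  19   2  45 153 155 154
  152 152 155  49   3   8]
 [158 156 157 135 153 151 153 155 151  80   8   8   7  11  43 154 152 152
  151 155 154  4
[... 719 characters left out ...]
[140 141 142 129 136 138 139 137 137 139 105  69  77  82 138 135 134 136
  136 137 112  21  24  18]
 [ 74  93 114 150 157 173 161 141 126 133 137  65  78  84 136 137 134 135
  135 134  77  20  25  24]
 [ 73  91 115  74  84  85  97 114 148 161 176 142 123  81 132 138 135 132
  134 133  25  24  20  14]
 [110  89 137 133 135 141 108 113  78  82  85  95 111 149 159 170 163 137
  117 134  15  18  19  25]
 [ 78  78  75 134 137 136 138 139 138 135 136  54  69  64  86  87  98 114
  151 126  14  17  24  27]
 [ 86 102  72 139 134 137 138 139 106 136 138  66  75  82 136 104  75 112
   81  68   7  19  30  20]]
tcp [348.50823173 205.19966968] out/in [347.19905098 201.08174455] [350.68007776 207.59460686]
```

```bash
python3 - <<'E'
from h import *
c=last('side');w=last('wrist')
a=cv2.resize(c['color'][170:230,320:370],(500,600),interpolation=cv2.INTER_CUBIC)[:,:,::-1]
b=cv2.resize(w['color'][200:290,280:355],(300,360),interpolation=cv2.INTER_CUBIC)[:,:,::-1].astype(float)*1.6
im=np.zeros((600,800,3),np.uint8);im[:,:500]=a;im[:360,500:]=b.clip(0,255);cv2.imwrite('pics/p4.png',im)
for th in(0,.2,.4,.6,.8,1,1.2):
  f=th-np.radians(10);P=st(0,.21+.07*np.sin(f),.035+.07*np.cos(f));print(th,proj(c,P).round(1),proj(w,P).round(1))
s=readout.get_state();print(proj(w,s['eef_pos']))
E
```

```text
0 [350.7 207.6] [314.8 310.9]
0.2 [350.1 204.8] [314.7 291.6]
0.4 [349.5 202.5] [314.6 269.4]
0.6 [348.8 201. ] [314.6 246. ]
0.8 [348.2 200.3] [314.6 223.4]
1 [347.7 200.3] [314.6 203.3]
1.2 [347.2 201. ] [314.6 187.1]
[315.15448107 229.42102514]
```

View pics/p4.png

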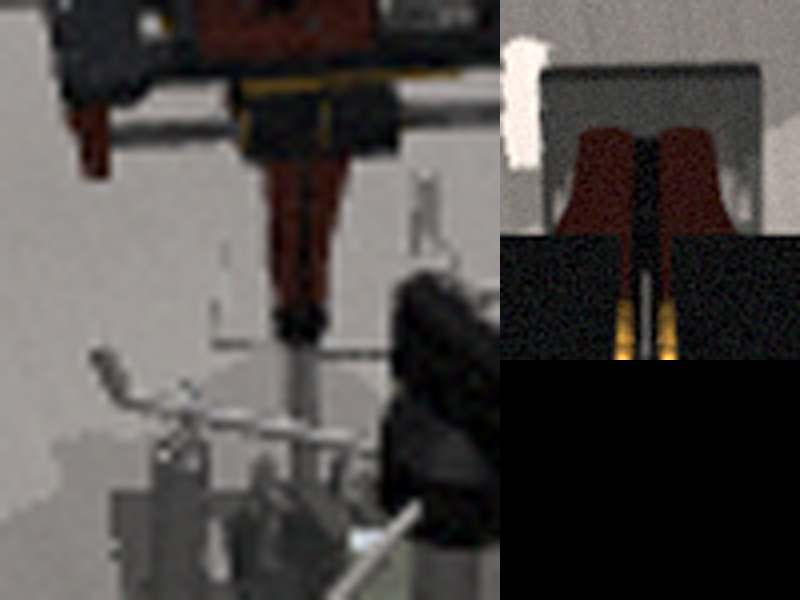

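The side crop shows the ball at (350,202), a tilt of about 0.4, with the closed fingers already beyond it. So pushing slips past the lever. I'll straddle the ball, grip it lightly and carry it along its arc. First I raise the tool and locate the ball.

Request:
carry_out(
  increments=[
    {"dx":0,"dy":0,"dz":-30,"rx":0,"ry":0,"rz":0,"fingers":1},
    {"dx":0,"dy":0,"dz":-60,"rx":0,"ry":0,"rz":0,"fingers":1},
    {"dx":0,"dy":0,"dz":-90,"rx":0,"ry":0,"rz":0,"fingers":1},
    {"dx":0,"dy":0,"dz":-120,"rx":0,"ry":0,"rz":0,"fingers":1},
    {"dx":-10,"dy":0,"dz":-150,"rx":0,"ry":0,"rz":0,"fingers":0.5},
    {"dx":-20,"dy":0,"dz":-150,"rx":0,"ry":0,"rz":0,"fingers":0.5},
    {"dx":-30,"dy":0,"dz":-150,"rx":0,"ry":0,"rz":0,"fingers":0.5},
    {"dx":-43,"dy":0,"dz":-150,"rx":0,"ry":0,"rz":0,"fingers":0.5},
    {"dx":-43,"dy":0,"dz":-150,"rx":0,"ry":0,"rz":0,"fingers":0.5},
    {"dx":-43,"dy":0,"dz":-150,"rx":0,"ry":0,"rz":0,"fingers":0.5},
  ],
)

```text
t: 8.4
eef_pos: [0.6726, 0.0494, 0.2251]
orientation: [[0.17, 0.986, -0.002], [0.986, -0.17, -0.0], [-0.0, -0.002, -1.0]]
force: [-0.5, 0.0, -0.8]
finger_gap: 0.0433
finger_force: 0.0
```

```bash
python3 - <<'E'
from h import *
w=snap('wrist');c=snap('side')
g=cv2.cvtColor(w['color'],cv2.COLOR_RGB2GRAY)
print(g[150:330:6,290:345:3])
for th in(0,.2,.4,.6,.8,1,1.2):
  f=th-np.radians(10);P=st(0,.21+.07*np.sin(f),.035+.07*np.cos(f));print(th,proj(c,P).round(1),proj(w,P).round(1))
gs=cv2.cvtColor(c['color'],cv2.COLOR_RGB2GRAY);print(gs[196:214,343:356])
a=cv2.resize(w['color'][60:360,200:440],(480,600))[:,:,::-1];cv2.imwrite('pics/p5.png',a)
s=readout.get_state();print(s['eef_pos'],s['finger_gap'])
E
```

```text
[[164 165 168 160 164 166 158 163 163 166 166 165 169 160 161 164 165 164
  165]
 [163 165 167  98  97  95  96  99  95  95  92  96  91  91  95  89 167 163
  164]
 [162 161 161 100  95  74  64  96  87  96  87  92  66  46  83  85 164 164
  160]
 [166 164 158 105  89 163  97  59  67  71  47  72  46 174  46  87 168 161
  161]
 [163 160 159 115 146 159 110 154 117  72  60 118 108 173 130  71 168 159
  166]
 [ 81  85  86  84  92 105  73  40  65  79  60  42  38 168  41  88 138 164
  140]
 [ 91  90  86  69  41  47  44  36   6   7   9  13  41  41  43  39  88  85
   87]
 [ 84  84  84  70  43  69  29  10   3  11  15   2   2  43  41  39 114 115
  112]
 [ 87  85  88  82  34  89  38   8  11   8   9  11  38  53  60  57 108 112
  112]
 [ 85  85  91 113  47 102  83  57  89 132 125  81  59  58  57  50 112 111
  114]
 [109 108 110 112  53  93  71  56  97 123 125  93  61  54  57  51 117 111
  113]
 [115 111 115 115  53  54  59  59  85 123 120  99  57  58  56  51 111 112
  114]
 [112 117 111 115  57  58  58  58  83 124 125  90  57  49  53  53 116 112
  111]
 [110 103  89  28  57  54  55  55  92 120 120  
[... 1897 characters left out ...]
5 152 156 153 154 154 155 156 156 155]
 [156 154 153 156 155 154 156 153 151 151 154 151 152]
 [ 99 103 130 143 138 147 146 165 166 166 163 159 159]
 [158 157 161 161 159 159 156 121  61  50  68  86  70]
 [156 159 162 162 160 160 117  26  11  13   5 118 157]
 [159 158 161 159 160 161  47  14  14   8  14  83 160]
 [157 162 159 159 165 162  45   4   9  16  14  45 158]
 [160 161 160 162 161 160  85   0   8   3   2  79 155]
 [161 160 158 161 158 162 158  11  11  13  79 137 138]
 [178 170 147 140 152 143 142  75  46  60 137 135 135]
 [ 89  99 112 152 163 178 165 115  81  95 139 138 137]
 [158 109 114  77  87  87  98 112 152 161 169 164 137]]
[0.67278341 0.05067103 0.22560826] 0.043890702151725115
```

View pics/p5.png

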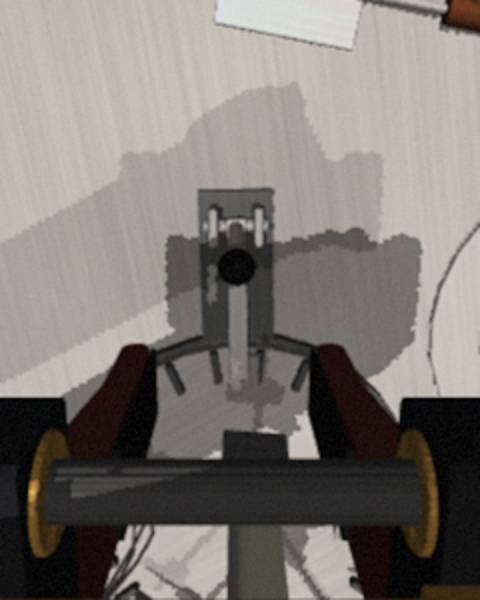

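The wrist view shows the ball at (318,193), which is where it sits with the pawl in. It is centred between the open fingers, so I descend, grip it lightly and carry it along its arc.

Request:
carry_out(
  increments=[
    {"dx":0,"dy":1.5,"dz":30,"rx":0,"ry":0,"rz":0,"fingers":0.5},
    {"dx":0,"dy":1.5,"dz":70,"rx":0,"ry":0,"rz":0,"fingers":0.5},
    {"dx":0,"dy":1.5,"dz":105,"rx":0,"ry":0,"rz":0,"fingers":0.5},
    {"dx":0,"dy":1.5,"dz":130,"rx":0,"ry":0,"rz":0,"fingers":0.5},
    {"dx":0,"dy":1.5,"dz":141,"rx":0,"ry":0,"rz":0,"fingers":0.5},
    {"dx":0,"dy":1.5,"dz":141,"rx":0,"ry":0,"rz":0,"fingers":0.9},
    {"dx":0,"dy":1.5,"dz":141,"rx":0,"ry":0,"rz":0,"fingers":0.9},
    {"dx":0,"dy":1.5,"dz":141,"rx":0,"ry":0,"rz":0,"fingers":0.9},
    {"dx":0,"dy":1.5,"dz":141,"rx":0,"ry":0,"rz":0,"fingers":0.9},
    {"dx":0,"dy":1.5,"dz":141,"rx":0,"ry":0,"rz":0,"fingers":0.9},
  ],
  grip_force=5,
)

```text
t: 9.5
eef_pos: [0.6751, 0.0499, 0.0863]
orientation: [[0.169, 0.986, 0.002], [0.986, -0.169, 0.0], [0.0, 0.002, -1.0]]
force: [-0.1, 0.4, 0.1]
finger_gap: 0.01
finger_force: 0.0
```

```bash
python3 - <<'E'
from h import *
w=snap('wrist');c=snap('side')
g=cv2.cvtColor(w['color'],cv2.COLOR_RGB2GRAY)
for th in(0,.2,.4,.6,1.2):
  f=th-np.radians(10);P=st(0,.21+.07*np.sin(f),.035+.07*np.cos(f));print(th,proj(c,P).round(1),proj(w,P).round(1))
gs=cv2.cvtColor(c['color'],cv2.COLOR_RGB2GRAY);print(gs[194:214,343:358])
s=readout.get_state();print(s['eef_pos'],s['finger_gap'],s['finger_force'],s['force'],proj(c,s['eef_pos']))
w0=w['color'][60:400,200:440];a=cv2.resize(w0,(420,595))[:,:,::-1]
b=cv2.resize(c['color'][170:230,330:368],(380,600),interpolation=cv2.INTER_CUBIC)[:595,:,::-1]
cv2.imwrite('pics/p6.png',np.hstack([a,b]))
E
```

```text
0 [350.7 207.6] [311.5 239.2]
0.2 [350.1 204.8] [311.3 218.1]
0.4 [349.5 202.5] [311.2 195.1]
0.6 [348.8 201. ] [311.2 172. ]
1.2 [347.2 201. ] [311.4 119.8]
[[154 154 155 154 152  27  30  28  26 120 115   5  26  30  29]
 [157 154 158 154 152  20  29  32  22 120 118  19  21  24  26]
 [154 156 154 154 152  14  29  28  19 152  82   4  28  27  27]
 [153 152 154 155 154  48  29  32  21 156  76   8  31  28  57]
 [155 151 153 151 152  48  26  31  21 153  80  12  26  30  59]
 [154 153 155 156 154  50  34  26  55 152  53  15  30  23 122]
 [157 154 156 153 154  17  28  31  54 153  42  10  30  27 116]
 [155 157 155 156 157  19  22  26  53 157  41   7  30  32 153]
 [153 153 153 155 153  22  27  24  52 154  43  16  31  31 154]
 [153 152 154 152 154  83  39  32  52 154  78  26  29  62 154]
 [102 102 127 142 142  76  28  33  88 165  95  11  29  60 154]
 [159 158 160 158 161 123  19  24  20  51  39  18  24  52  72]
 [158 158 157 162 160 157  27  23  19  17   4  50  55 128 159]
 [157 159 160 160 158 159  44   1  10  17   7  82 155 158 160]
 [158 157 161 160 160 161  48  16  14  17  15  49 155 159 159]
 [159 158 161 158 159 161  83  18   1  17  11  79 158 156 158]
 [162 160 158 161 160 160 158  14  24  10  81 155 156 158 157]
 [173 169 149 139 153 162 159  80  43  57 158 157 137 154 157]
 [ 88  95 114 149 163 180 162 116  77  94 137 138 134 133 156]
 [157 122 130  80  84  87  99 116 151 163 173 160 136 117 133]]
[0.67476969 0.04979486 0.08583317] 0.009212733642474937 0.0 [-0.08290147 -0.18990891  1.40589725] [351.03975246 211.38397238]
```

View pics/p6.png

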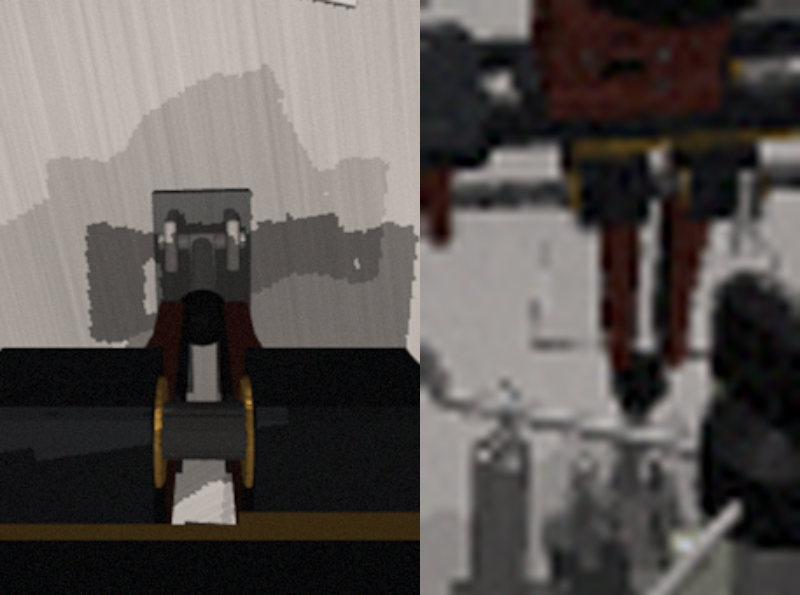

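```bash
python3 - <<'E'
from h import *
w=last('wrist');f=w['K'][0,0]
s=readout.get_state();R=np.array(s['orientation'])
M=np.linalg.inv(w['T']); dep=lambda P:-(M@np.r_[P,1])[2]
print('f',f,'tcp depth',dep(s['eef_pos']),'grasp pt depth',dep(s['eef_pos']-.019*R[:,2]),'depth from open gap',f*.0439/77.5)
for k in(0,.01,.019,.03,.05):print(k,proj(w,s['eef_pos']-k*R[:,2]).round(1))
b=st(0,.198,.104);print('ball depth',dep(b),'ball px diam expect',f*.02/dep(b))
print('cam in tool',np.linalg.inv(np.r_[np.c_[R,s['eef_pos']],[[0,0,0,1]]])@w['T'])
E
```

```text
f 307.6640034079273 tcp depth 0.20814923034212804 grasp pt depth 0.18974478868833758 depth from open gap 0.17427677096268396
0 [315.  229.7]
0.01 [315.  234.7]
0.019 [314.9 239.7]
0.03 [314.9 246.4]
0.05 [314.8 260.8]
ball depth 0.19051679960118054 ball px diam expect 32.29783452713646
cam in tool [[ 2.42538745e-04  9.68654820e-01  2.48410510e-01  6.72297199e-02]
 [ 9.99999956e-01 -1.92658974e-04 -2.25105978e-04  6.15028874e-04]
 [-1.70191477e-04  2.48410554e-01 -9.68654824e-01 -1.97643985e-01]
 [ 0.00000000e+00  0.00000000e+00  0.00000000e+00  1.00000000e+00]]
```

The closed gap of 9 mm is smaller than the 20 mm ball, and in the side view the fingertips (v≈206) end above the ball's centre (v≈208). The fingers are reaching less deep than assumed, so I reopen, go about 18 mm lower and close again.

Request:
carry_out(
  increments=[
    {"dx":0,"dy":1,"dz":0,"rx":0,"ry":0,"rz":0,"fingers":0.5},
    {"dx":0,"dy":1,"dz":0,"rx":0,"ry":0,"rz":0,"fingers":0.5},
    {"dx":0,"dy":1,"dz":0,"rx":0,"ry":0,"rz":0,"fingers":0.5},
    {"dx":0,"dy":1,"dz":0,"rx":0,"ry":0,"rz":0,"fingers":0.5},
    {"dx":0,"dy":1,"dz":9,"rx":0,"ry":0,"rz":0,"fingers":0.5},
    {"dx":0,"dy":1,"dz":18,"rx":0,"ry":0,"rz":0,"fingers":0.5},
    {"dx":0,"dy":1,"dz":18,"rx":0,"ry":0,"rz":0,"fingers":0.85},
    {"dx":0,"dy":1,"dz":18,"rx":0,"ry":0,"rz":0,"fingers":0.85},
    {"dx":0,"dy":1,"dz":18,"rx":0,"ry":0,"rz":0,"fingers":0.85},
    {"dx":0,"dy":1,"dz":18,"rx":0,"ry":0,"rz":0,"fingers":0.85},
  ],
  grip_force=5,
)

```text
t: 10.6
eef_pos: [0.6747, 0.0499, 0.0673]
orientation: [[0.168, 0.986, -0.002], [0.986, -0.168, -0.0], [-0.0, -0.002, -1.0]]
force: [-3.7, 0.4, 0.9]
finger_gap: 0.0193
finger_force: 5.0
```

Gripped: the gap is 19.3 mm at 5 N. Now I carry it along the arc.

Request:
carry_out(
  increments=[
    {"dx":6.9,"dy":1,"dz":-0.9,"rx":0,"ry":0,"rz":0,"fingers":0.85},
    {"dx":14,"dy":1,"dz":-1,"rx":0,"ry":0,"rz":0,"fingers":0.85},
    {"dx":20.9,"dy":1,"dz":-0.5,"rx":0,"ry":0,"rz":0,"fingers":0.85},
    {"dx":27.8,"dy":1,"dz":0.7,"rx":0,"ry":0,"rz":0,"fingers":0.85},
    {"dx":34.5,"dy":1,"dz":2.6,"rx":0,"ry":0,"rz":0,"fingers":0.85},
    {"dx":41.1,"dy":1,"dz":5.2,"rx":0,"ry":0,"rz":0,"fingers":0.85},
    {"dx":47.3,"dy":1,"dz":8.4,"rx":0,"ry":0,"rz":0,"fingers":0.85},
    {"dx":53.1,"dy":1,"dz":12.2,"rx":0,"ry":0,"rz":0,"fingers":0.85},
    {"dx":58.6,"dy":1,"dz":16.6,"rx":0,"ry":0,"rz":0,"fingers":0.85},
    {"dx":58.6,"dy":1,"dz":16.6,"rx":0,"ry":0,"rz":0,"fingers":0.85},
  ],
)

```text
t: 11.6
eef_pos: [0.6836, 0.1093, 0.0493]
orientation: [[0.166, 0.986, -0.005], [0.986, -0.166, 0.001], [-0.0, -0.005, -1.0]]
force: [-8.4, 2.3, -0.1]
finger_gap: 0.0192
finger_force: 5.0
```

Request:
carry_out(
  increments=[
    {"dx":0,"dy":0,"dz":0,"rx":0,"ry":0,"rz":0,"fingers":0.5},
    {"dx":0,"dy":0,"dz":0,"rx":0,"ry":0,"rz":0,"fingers":0.5},
    {"dx":0,"dy":0,"dz":0,"rx":0,"ry":0,"rz":0,"fingers":0.5},
    {"dx":0,"dy":0,"dz":-30,"rx":0,"ry":0,"rz":0,"fingers":0.5},
    {"dx":0,"dy":0,"dz":-75,"rx":0,"ry":0,"rz":0,"fingers":0.5},
    {"dx":0,"dy":0,"dz":-120,"rx":0,"ry":0,"rz":0,"fingers":0.5},
    {"dx":0,"dy":0,"dz":-170,"rx":0,"ry":0,"rz":0,"fingers":0.5},
    {"dx":0,"dy":0,"dz":-220,"rx":0,"ry":0,"rz":0,"fingers":0.5},
    {"dx":0,"dy":0,"dz":-270,"rx":0,"ry":0,"rz":0,"fingers":0.5},
    {"dx":0,"dy":0,"dz":-320,"rx":0,"ry":0,"rz":0,"fingers":0.5},
  ],
)

```text
t: 12.6
eef_pos: [0.6863, 0.1068, 0.3736]
orientation: [[0.169, 0.986, 0.002], [0.986, -0.169, 0.0], [0.0, 0.002, -1.0]]
force: [0.7, -0.1, -1.1]
finger_gap: 0.0441
finger_force: 0.0
```

```bash
python3 - <<'E'
from h import *
w=snap('wrist');c=snap('side')
for th in(0,.2,.4,.6,1.2):
  f=th-np.radians(10);P=st(0,.21+.07*np.sin(f),.035+.07*np.cos(f));print(th,proj(c,P).round(1),proj(w,P).round(1))
def blobs(im,x0,x1,y0,y1,t,amin=6):
  g=cv2.cvtColor(im,cv2.COLOR_RGB2GRAY)[y0:y1,x0:x1];n,l,st_,ce=cv2.connectedComponentsWithStats((g<t).astype(np.uint8))
  for i in range(1,n):
    if st_[i,4]>=amin:print(st_[i]+[x0,y0,0,0,0],(ce[i]+[x0,y0]).round(1))
print('wrist');blobs(w['color'],280,350,100,235,25)
print('side');blobs(c['color'],335,360,190,220,25)
s=readout.get_state();print(s['eef_pos'],s['finger_gap'])
E
```

```text
0 [350.7 207.6] [313.1 209.5]
0.2 [350.1 204.8] [313. 201.]
0.4 [349.5 202.5] [313.  192.1]
0.6 [348.8 201. ] [312.9 183.1]
1.2 [347.2 201. ] [313.  161.2]
wrist
[308 157  12  11  85] [313.5 162.2]
side
[346 200   4   3  10] [347.5 201.2]
[358 211   2   9  17] [358.5 215.2]
[0.68861368 0.10801741 0.37973462] 0.04389970800748321
```

The pawl is fully out: in the wrist image the ball is at (313.5,162.2), against (313,161.2) predicted for a tilt of 1.2. Before gripping the bar I check how far the fingertips really are from the reported TCP.

```bash
python3 - <<'E'
from h import *
c=snap('side');s=readout.get_state();R=np.array(s['orientation']);p=s['eef_pos']
im=c['color'].astype(int);m=((im[:,:,0]>im[:,:,1]+15)&(im[:,:,0]<110)&(im[:,:,0]>30))
print(s['q'].round(2))
for sg in(-1,1):
  for k in(0,.02,.03):
    P=p+sg*.025*R[:,1]-k*R[:,2];print(sg,k,proj(c,P).round(1))
u,v=proj(c,p).astype(int);sub=m[v-45:v+12,u-25:u+26]
for r in range(v-45,v+12,2):print(r,''.join('#' if x else '.' for x in m[r,u-25:u+26]),u-25)
E
```

```text
[ 0.03  0.5  -0.46  1.07  0.22  1.61 -0.54]
-1 0 [345.9 133.3]
-1 0.02 [346.1 128. ]
-1 0.03 [346.2 125.4]
1 0 [361.2 132.4]
1 0.02 [361.6 127.1]
1 0.03 [361.7 124.5]
87 ................######..####.######................ 328
89 ................###################..#####......... 328
91 ................################................... 328
93 ................................................... 328
95 .......................#.####.#.....#.............. 328
97 ................................................... 328
99 .#####............................................. 328
101 ...##.............................................. 328
103 ..####.......#......................#.............. 328
105 ...#.#..............#...............####........... 328
107 .................####...............####........... 328
109 .................####...............###............ 328
111 .................####...............###............ 328
113 .................####...............##............. 328
115 ..................##................##............. 328
117 ..................##................##............. 328
119 ..................##...............###............. 328
121 .................###...............##.............. 328
123 ..................##...............##.............. 328
125 ................................................... 328
127 ................................................... 328
129 ................................................... 328
131 ................................................... 328
133 ................................................... 328
135 ................................................... 328
137 ................................................... 328
139 ................................................... 328
141 ................................................... 328
143 ................................................... 328
```

```bash
python3 - <<'E'
from h import *
c=last('side');w=last('wrist')
print(c['color'][118:140,342:352].astype(int).sum(2)//3)
print(c['color'][118:140,360:368].astype(int).sum(2)//3)
E
```

```text
[[102 147 110  18  29  23  33  88  86  89]
 [101 149 111  16  29  26  35  83  90  87]
 [ 92 148 111  11  27  27  33  88  87  92]
 [ 65  73 144  21  24  23  36  87  89  88]
 [ 66  72  89  40  25  19  36  87  88  88]
 [ 69  71  89  52  27  26  35  85  89  89]
 [ 72  71  92  83  28  25  35  88  86  89]
 [ 70  92  92  92  68  61 148  70  76  85]
 [ 70  89  94  94  91  88  96 145 148  92]
 [ 91  89  91  92 104 124 161 164 119  98]
 [157 112  92  71  59  58  67  68  68  63]
 [ 65  67  60  61  64  63  62  64  60  63]
 [ 65  65  64  63  68  61  65  62  64  60]
 [103  64  64  64  61  65  61  65  62  66]
 [103  63  64  64  64  62  60  64  65  64]
 [ 39 118  58  63  61  65  62  64  63  63]
 [ 49 104  50  65  64  64  65  65  77  85]
 [ 44  55 177  86 102  67  68  88  88  87]
 [ 47  45  86 143 144 143 144 146 144 146]
 [ 48  53  48 177 145 145 146 150 149 146]
 [ 55  49  48  80 143 145 146 145 150 148]
 [ 47  46  50  47 165 147 147 145 149 148]]
[[ 93  50  13  26  28  39  75  68]
 [ 91  50  14  24  28  51  73  67]
 [ 90  42   7  30  25  52  77  69]
 [ 90  46  16  24  32  51  74  71]
 [ 91  81  15  27  25  65  74  67]
 [ 91  89  45  28  30  69  65  90]
 [ 92  87  71  67  59  52 105 124]
 [125 134 151 136  94  70  61  61]
 [ 55  64  66  66  62  61  60  63]
 [ 60  63  64  62  64  62  64  62]
 [ 62  66  65  58  59  63  62  62]
 [ 62  63  62  61  58  60  62  63]
 [ 63  64  64  61  62  62  63  63]
 [ 61  60  64  62  64  60  65  61]
 [ 62  59  61  79  83  92  79  84]
 [ 69  68  90  89  90 145 150 147]
 [146 148 147 148 150 146 149 151]
 [148 147 149 149 146 151 149 150]
 [144 149 150 150 149 148 150 150]
 [150 150 151 150 150 149 146 150]
 [146 149 151 151 148 147 146 147]
 [147 149 148 149 148 148 149 148]]
```

The fingertips end at v≈124.5 in the side image, while the reported TCP projects to v≈133. The real tips are therefore about 30 mm behind the TCP, which also explains the missed pushes. I allow for this from here on, and next go above the grip bar.

```bash
python3 - <<'E'
from h import *
plan([.639,-.144,.38],23)
plan([.639,-.144,.245],23)
E
```

```text
d [-256.3   -5.5   -5.3] r [ 0.1  -0.01 -6.55]
d [-256.7   -6.6  129.7] r [ 0.1  -0.01 -6.55]
```

Request:
carry_out(
  increments=[
    {"dx":-45,"dy":-1,"dz":0,"rx":0,"ry":0,"rz":-1.3,"fingers":0.5},
    {"dx":-90,"dy":-2,"dz":0,"rx":0,"ry":0,"rz":-2.6,"fingers":0.5},
    {"dx":-135,"dy":-3,"dz":0,"rx":0,"ry":0,"rz":-4,"fingers":0.5},
    {"dx":-180,"dy":-4,"dz":0,"rx":0,"ry":0,"rz":-5.3,"fingers":0.5},
    {"dx":-225,"dy":-5,"dz":0,"rx":0,"ry":0,"rz":-6.6,"fingers":0.5},
    {"dx":-257,"dy":-6,"dz":0,"rx":0,"ry":0,"rz":-6.6,"fingers":0.5},
    {"dx":-257,"dy":-6,"dz":20,"rx":0,"ry":0,"rz":-6.6,"fingers":0.5},
    {"dx":-257,"dy":-6,"dz":50,"rx":0,"ry":0,"rz":-6.6,"fingers":0.5},
    {"dx":-257,"dy":-6,"dz":60,"rx":0,"ry":0,"rz":-6.6,"fingers":0.5},
    {"dx":-257,"dy":-6,"dz":60,"rx":0,"ry":0,"rz":-6.6,"fingers":0.5},
  ],
)

```text
t: 13.75
eef_pos: [0.636, -0.1453, 0.3083]
orientation: [[-0.396, 0.918, -0.004], [0.918, 0.396, 0.001], [0.002, -0.003, -1.0]]
force: [-0.0, -0.3, -0.1]
finger_gap: 0.0438
finger_force: 0.0
```

```bash
python3 - <<'E'
from h import *
w=snap('wrist','wb.png');g=cv2.cvtColor(w['color'],cv2.COLOR_RGB2GRAY)
s=readout.get_state();print(s['eef_pos'],s['q'].round(2),proj(w,[.639,-.144,.306]))
a=np.radians(-67);d=np.array([np.cos(a),np.sin(a),0]);
for k in(-.027,.027):print(proj(w,np.array([.639,-.144,.306])+k*d))
print('hook tip',proj(w,np.array([.639,-.144,.27])+.112*d))
for r in range(180,300,5):print(r,''.join('#' if x<30 else '+' if x<70 else '.' for x in g[r,240:400:2]))
plan([.639,-.144,.245],23)
E
```

```text
[ 0.63682336 -0.14505842  0.31006372] [ 0.49  0.45 -0.53  1.31  0.22  1.44  0.39] [320.59177773 228.56623231]
[320.96389998 189.67211806]
[320.24249829 265.07282185]
hook tip [319.03313007 336.06538545]
180 ..........++..........................+++++++...................................
185 ..+....++++++.........................+++####+..................................
190 .........+++++.......................#############+.............................
195 .........++++++..................####################+..........................
200 .......++.++++++...............########################.........................
205 .....++++#+++++++.............+############+++++########+.............++++......
210 ....+++#++#.+++++.............###########+++#+#+#########...............++++....
215 .+#+++++###..+++.............#################+###########................+++++.
220 ++##+#++#+++..+..............#############################..................++++
225 +++#+###.....................+###########################+....................++
230 +++#+#.........................############
[... 483 characters left out ...]
###....................##########.........#################.....
265 ###################....................#########+.........###################...
270 ###################......................######...........+####################.
275 ##################.........................................#####################
280 #################...................#++.+...................####################
285 ################+............................+..............+###################
290 ############################################+###################################
295 +++++++++........++...............++++++.......+++...............+++++........++
d [ 0.1  2.5 65.1] r [-0.01 -0.01  0.06]
```

View pics/wb.png

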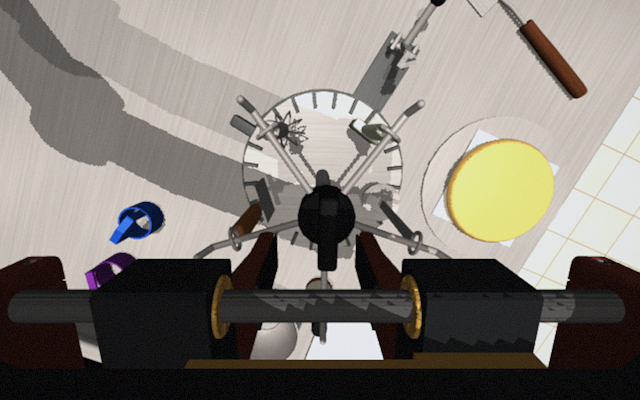

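The wrist view shows the bar from (322,172) to (327,270) between the open fingers, with the empty hook pointing down the image at about (325,340) as expected. The wrist is 3–4 mm off, which I correct on the way down. This was the last picture; from here I work from numbers only.

Request:
carry_out(
  increments=[
    {"dx":0,"dy":4,"dz":20,"rx":0,"ry":0,"rz":0,"fingers":0.5},
    {"dx":0,"dy":4,"dz":40,"rx":0,"ry":0,"rz":0,"fingers":0.5},
    {"dx":0,"dy":4,"dz":58,"rx":0,"ry":0,"rz":0,"fingers":0.5},
    {"dx":0,"dy":4,"dz":65,"rx":0,"ry":0,"rz":0,"fingers":0.5},
    {"dx":0,"dy":4,"dz":65,"rx":0,"ry":0,"rz":0,"fingers":0.95},
    {"dx":0,"dy":4,"dz":65,"rx":0,"ry":0,"rz":0,"fingers":0.95},
    {"dx":0,"dy":4,"dz":65,"rx":0,"ry":0,"rz":0,"fingers":0.95},
    {"dx":0,"dy":4,"dz":65,"rx":0,"ry":0,"rz":0,"fingers":0.95},
    {"dx":0,"dy":4,"dz":65,"rx":0,"ry":0,"rz":0,"fingers":0.95},
    {"dx":0,"dy":4,"dz":65,"rx":0,"ry":0,"rz":0,"fingers":0.95},
  ],
  grip_force=25,
)

```text
t: 14.8
eef_pos: [0.6437, -0.1424, 0.2469]
orientation: [[-0.397, 0.918, 0.006], [0.918, 0.397, 0.001], [-0.002, 0.006, -1.0]]
force: [10.2, 1.4, -1.3]
finger_gap: 0.0139
finger_force: 25.0
```

Gripped, with a 13.9 mm gap at 25 N. Now I turn clockwise, shifting 3 mm to relieve the side load.

Request:
carry_out(
  increments=[
    {"dx":0,"dy":3,"dz":0,"rx":0,"ry":0,"rz":1,"fingers":0.95},
    {"dx":0,"dy":3,"dz":0,"rx":0,"ry":0,"rz":2.3,"fingers":0.95},
    {"dx":0,"dy":3,"dz":0,"rx":0,"ry":0,"rz":3.6,"fingers":0.95},
    {"dx":0,"dy":3,"dz":0,"rx":0,"ry":0,"rz":4.9,"fingers":0.95},
    {"dx":0,"dy":3,"dz":0,"rx":0,"ry":0,"rz":6.2,"fingers":0.95},
    {"dx":0,"dy":3,"dz":0,"rx":0,"ry":0,"rz":7.5,"fingers":0.95},
    {"dx":0,"dy":3,"dz":0,"rx":0,"ry":0,"rz":8.8,"fingers":0.95},
    {"dx":0,"dy":3,"dz":0,"rx":0,"ry":0,"rz":10.1,"fingers":0.95},
    {"dx":0,"dy":3,"dz":0,"rx":0,"ry":0,"rz":11,"fingers":0.95},
    {"dx":0,"dy":3,"dz":0,"rx":0,"ry":0,"rz":12,"fingers":0.95},
  ],
)

```text
t: 15.8
eef_pos: [0.6481, -0.143, 0.2469]
orientation: [[0.6, 0.8, 0.01], [0.8, -0.6, -0.001], [0.005, 0.009, -1.0]]
force: [17.1, -3.6, -6.1]
finger_gap: 0.0136
finger_force: 25.1
```

```bash
python3 - <<'E'
from h import *
s=readout.get_state();print(s['q'].round(2),s['force'],s['ft_torque'],s['eef_pos']);R=s['orientation'];print(np.degrees(np.arctan2(R[1,1],R[0,1])))
E
```

```text
[ 0.35  0.45 -0.31  1.41  0.14  1.29 -0.61] [17.14149885 -3.55776615 -6.05095244] [-0.70160921 -3.28484375  0.34588539] [ 0.6481239  -0.14297732  0.24693971]
-36.85831406245786
```

Request:
carry_out(
  increments=[
    {"dx":-1,"dy":1,"dz":0,"rx":0,"ry":0,"rz":1,"fingers":0.95},
    {"dx":-2,"dy":2,"dz":0,"rx":0,"ry":0,"rz":2.3,"fingers":0.95},
    {"dx":-3,"dy":3,"dz":0,"rx":0,"ry":0,"rz":3.6,"fingers":0.95},
    {"dx":-3,"dy":3,"dz":0,"rx":0,"ry":0,"rz":4.9,"fingers":0.95},
    {"dx":-3,"dy":3,"dz":0,"rx":0,"ry":0,"rz":6.2,"fingers":0.95},
    {"dx":-3,"dy":3,"dz":0,"rx":0,"ry":0,"rz":7.5,"fingers":0.95},
    {"dx":-3,"dy":3,"dz":0,"rx":0,"ry":0,"rz":8.8,"fingers":0.95},
    {"dx":-3,"dy":3,"dz":0,"rx":0,"ry":0,"rz":10.1,"fingers":0.95},
    {"dx":-3,"dy":3,"dz":0,"rx":0,"ry":0,"rz":11.3,"fingers":0.95},
    {"dx":-3,"dy":3,"dz":0,"rx":0,"ry":0,"rz":12,"fingers":0.95},
  ],
)

```text
t: 16.8
eef_pos: [0.6495, -0.147, 0.247]
orientation: [[0.993, -0.12, 0.011], [-0.12, -0.993, -0.002], [0.011, 0.0, -1.0]]
force: [17.8, -2.8, -6.8]
finger_gap: 0.0139
finger_force: 25.0
```

```bash
python3 - <<'E'
from h import *
s=readout.get_state();print(s['q'].round(2),s['force'],s['ft_torque'],s['eef_pos']);R=s['orientation'];print(np.degrees(np.arctan2(R[1,1],R[0,1])),s['finger_gap'])
E
```

```text
[ 0.22  0.44 -0.1   1.41  0.05  1.28 -1.58] [17.76991159 -2.83351949 -6.80707661] [-0.79732112 -3.71546548  0.2972784 ] [ 0.64949533 -0.14695819  0.24701927]
-96.87330896213422 0.013938067437976714
```

Request:
carry_out(
  increments=[
    {"dx":0,"dy":0,"dz":0,"rx":0,"ry":0,"rz":0,"fingers":0.5},
    {"dx":0,"dy":0,"dz":0,"rx":0,"ry":0,"rz":0,"fingers":0.5},
    {"dx":0,"dy":0,"dz":0,"rx":0,"ry":0,"rz":0,"fingers":0.5},
    {"dx":0,"dy":0,"dz":0,"rx":0,"ry":0,"rz":0,"fingers":0.5},
    {"dx":0,"dy":0,"dz":-30,"rx":0,"ry":0,"rz":0,"fingers":0.5},
    {"dx":0,"dy":0,"dz":-75,"rx":0,"ry":0,"rz":0,"fingers":0.5},
    {"dx":-45,"dy":0,"dz":-90,"rx":0,"ry":0,"rz":0,"fingers":0.5},
    {"dx":-90,"dy":0,"dz":-110,"rx":0,"ry":0,"rz":0,"fingers":0.5},
    {"dx":-135,"dy":0,"dz":-130,"rx":0,"ry":0,"rz":0,"fingers":0},
    {"dx":-170,"dy":0,"dz":-150,"rx":0,"ry":0,"rz":0,"fingers":0},
  ],
)

```text
t: 17.8
eef_pos: [0.4728, -0.1265, 0.3967]
orientation: [[0.993, -0.117, 0.0], [-0.117, -0.993, -0.0], [0.0, 0.0, -1.0]]
force: [0.5, 0.7, 1.1]
finger_gap: 0.0568
finger_force: 0.0
```

```bash
python3 - <<'E'
from h import *
w=snap('wrist');t=snap('top')
s=readout.get_state();print(s['eef_pos'],s['force'])
A=np.array([.6455,-.1465]);f=np.radians(172)
for a in(168,172,176):
  d=np.array([np.cos(np.radians(a)),np.sin(np.radians(a))])
  print(a,'tip w',proj(w,np.r_[A+.112*d,.268]).round(),'nose w',proj(w,np.r_[A+.163*d,.02]).round(),'hub w',proj(w,np.r_[A,.306]).round())
g=cv2.cvtColor(w['color'],cv2.COLOR_RGB2GRAY)
b=cv2.resize(g[20:260,200:440],(120,80),interpolation=cv2.INTER_AREA)
for i,r in enumerate(b):print('%3d'%(20+i*3),''.join(' .:-=+*#%@'[9-min(9,x//18)] for x in r))
E
```

```text
[ 0.47293427 -0.1268425   0.40020881] [ 0.01538336 -0.68155484 -0.51843706]
168 tip w [305. 133.] nose w [307. 159.] hub w [315.  -6.]
172 tip w [313. 133.] nose w [313. 159.] hub w [315.  -6.]
176 tip w [320. 133.] nose w [320. 159.] hub w [315.  -6.]
 20                               .-=:     -::.. =%%%%@@%%@###%%%@@@%@@@%%.  :=-----:. :==.                                 
 23                          .      .-     ::. . .*@%%@%%@%###%%%@@@@%@@@#  .-: ..:.  .=:     .                             
 26                         .                  .  =%@@%%%@@###%%%@@@%@@%@=  ..                 .                            
 29                         .                  ...:*@@%@%@@%%%%%%@@@%@@@%-. .                   .                           
 32                        --:                   . :%@@%%@@%%@@@@@@@@@@@+-.    .               .-                           
 35                        :.-=:.       ..          =@@@@@@@@@@@@@@@@@@%=-                  .-=--.                          
 38                 .:.   .   ....                  .=%@@@@@@@@@@@@@@@#+--            .    .:-:  
[... 8452 characters left out ...]
......             ------------------=%@@@@%%@@%@*                         
245                     -%%%@%@%@@@@@-............ .                ------------------=%@@@@@%%%%%%*                        
248                    :%%@%%@%@@@@@@= . ....   .                   ------------------=%@@@@@%%%%%%%*                       
251                   -%%@@%@%@@@@@@@=...... ... .. .  . ..         ------------------=%@@@@@@%%%%@%@*.                     
254                  +%@@@%%%@@@@@@@@+..  ... ..  .. ......        .------------------=@@@@@@@@%@%%%%@%:                    
257 ---:           :#@%@%%@@@@@@@@@@@+. . ... .............        :------------------=@@@@@@@@@%@%@%%@%+           .-------
```

```bash
python3 - <<'E'
from h import *
w=last('wrist');g=cv2.cvtColor(w['color'],cv2.COLOR_RGB2GRAY)
print('    ',' '.join('%3d'%u for u in range(302,346)))
for v in list(range(10,46,9))+list(range(48,140,6))+list(range(140,170,4)):print(v,' '.join('%3d'%x for x in g[v,302:346]))
E
```

```text
302 303 304 305 306 307 308 309 310 311 312 313 314 315 316 317 318 319 320 321 322 323 324 325 326 327 328 329 330 331 332 333 334 335 336 337 338 339 340 341 342 343 344 345
10  12  15  16  20  21  13  14  21  34  41  39  35  36  35  37  34  29  35  28  28  16  10  14  12  18  10  15  12  21  22  17  14  23  14  17  21   9  46  89  98  90 100 112 104
19  17  17  23  14  22  20   0  15  36  39  39  36  34  35  35  32  33  36  32  23  15   6  16  16  15  19  18  21  21  23  15  19  14   7  18  13  21  13 105 168 176 173 170 168
28  17  16  21  24  17  16  11  20  35  35  32  35  36  40  27  31  33  34  31  25  24  12  11   6   8   2  14  20  17  16  19  16  15  21  11  14  58 130 172 178 181 170 159 154
37   9  18  16   5   7  13  10   6  13  10   0   0  10   5   8  11   0   0  10  12   2   7  17  11  11  13  10  15   5  14   2   8  31  71 106 121 119 127 163 206 204 196 190 186
48 178 169 165 156 151 143 109  40  20  12  18  90 147 165 149 107  66  14  16  24  21  63  91 101 108 110 117 124 132 128 126 127 126 128 125 126 130 122 128 124 126 156 200 210
54 186 182 183 180 182 177 15
[... 3402 characters left out ...]
 160 162 126  73  94  94  93  92  91  91  85  58  90 145 164 161 159 160 160 157 163 161 178 149  76  83  86  85  84  81  82  85  86  84  87  83  88  83  83  93
160 162 161 160 161 158 163 146 130 120 114 117 121 117 118 116 113 131 158 163 160 161 157 162 156 161 160 176 161  98  82  87  83  82  89  87  87  85  83  86  83  83  86  83  99
164 167 165 165 166 168 168 163 160 168 168 161 166 167 165 165 167 164 164 162 163 162 162 162 159 163 163 162 164 143 107  83  88  88  85  85  89  87  85  85  86  88  86  86 103
168 165 167 166 165 167 165 163 160 166 164 164 162 161 164 164 161 162 163 157 162 157 164 159 159 159 161 161 162 137  97  83  82  83  86  84  83  85  87  84  89  84  84  89 108
```

In the wrist image the hook wire is at u≈315, the hub at 315.5 and the nose at 313, so the hook stands over the nose to within about 1°. Next I go above the cutter.

```bash
python3 - <<'E'
from h import *
plan([.485,-.406,.27],-106)
E
```

```text
d [ 44.  275.7 130.8] r [ 0.01 -0.08  1.85]
```

Request:
carry_out(
  increments=[
    {"dx":0,"dy":40,"dz":0,"rx":0,"ry":0,"rz":0.6,"fingers":0},
    {"dx":0,"dy":85,"dz":0,"rx":0,"ry":0,"rz":1.2,"fingers":0},
    {"dx":5,"dy":130,"dz":10,"rx":0,"ry":0,"rz":1.9,"fingers":0},
    {"dx":15,"dy":175,"dz":40,"rx":0,"ry":0,"rz":1.9,"fingers":0},
    {"dx":25,"dy":215,"dz":70,"rx":0,"ry":0,"rz":1.9,"fingers":0},
    {"dx":40,"dy":255,"dz":100,"rx":0,"ry":0,"rz":1.9,"fingers":0},
    {"dx":44,"dy":276,"dz":130,"rx":0,"ry":0,"rz":1.9,"fingers":0},
    {"dx":44,"dy":276,"dz":130,"rx":0,"ry":0,"rz":1.9,"fingers":0},
    {"dx":44,"dy":276,"dz":130,"rx":0,"ry":0,"rz":1.9,"fingers":0},
    {"dx":44,"dy":276,"dz":130,"rx":0,"ry":0,"rz":1.9,"fingers":0},
  ],
)

```text
t: 18.9
eef_pos: [0.4879, -0.405, 0.2669]
orientation: [[0.961, -0.278, 0.002], [-0.278, -0.961, -0.0], [0.002, -0.0, -1.0]]
force: [-0.3, -0.2, 1.1]
finger_gap: 0.088
finger_force: 0.0
```

```bash
python3 - <<'E'
from h import *
w=snap('wrist');g=cv2.cvtColor(w['color'],cv2.COLOR_RGB2GRAY)
s=readout.get_state();print(s['eef_pos'],s['q'].round(2))
C=np.array([.485,-.406]);a=np.radians(-106);y=np.array([np.cos(a),np.sin(a)])
print('pred strap ctr',proj(w,np.r_[C,.078]),'legs',proj(w,np.r_[C-.025*y,.074]),proj(w,np.r_[C+.025*y,.074]),'foot',proj(w,np.r_[C,0]))
b=cv2.resize(g[110:270,250:390],(140,80),interpolation=cv2.INTER_AREA)
for i,r in enumerate(b):print('%3d'%(110+i*2),''.join(' .:-=+*#%@'[9-min(9,x//20)] for x in r))
E
```

```text
[ 0.48799216 -0.40503152  0.26736248] [ 0.55  0.37  0.09  1.47 -0.03  1.3  -1.21]
pred strap ctr [317.02058545 184.5554379 ] legs [297.55301936 184.03446266] [336.46358237 183.9624575 ] foot [316.82278942 175.36200246]
110                                                                 :---:::::-::::::-::-:::::::::::::::-:::::::-::::::::::::::::::::::::::::::-=
112                                                                ::::::::-::---::::::::::-::::::::::::::::::::-:::::::::::::::::::::::::::::--
114                                                               .:--::::::-:::::::::::::::::::::::::::::::::::::::::::::-::::::::::::::::::::-
116                               ..   ..   .   .                  -::::::::::::-:::::::::::::::---::::::::::::::::::-:::::::::::::::::::::::::-
118                              ::::::-:--:::--::::..::..::-     -:::::-::::::::::::-::-:::-:::-::::::::::::::::::::::::::-::::::::::::::::-:::
120                             ::-:::::::::::::::::::::::::.    :--:::::::--::::::-:::::-:::-::::::::-::-:::::::::--::::::::::::::::::--:::::::
122        
[... 9951 characters left out ...]
.--=====.                                 
260                ..-*****#*#############****#****+**+-:::::::-::-:::::::-::::-                         .--:                                   
262                 .-=========++*******#***++=---:-:-:::::::::::::::::::::::::.                                                                
264                 :===========-::---------::::::-::::-:-:::---:::::::::::::::                                                                 
266                .-==========-::::::::::-::-:-::::::::::::::::::::::::::::::                                                                  
268               .===========-::::-::----:-:::::-:::::::::::::::::::::::::::
```

```bash
python3 - <<'E'
from h import *
w=last('wrist');im=w['color'].astype(int);g=im.sum(2)//3
print('sat',(im.max(2)-im.min(2))[155:192,305:343].mean(), 'blue one',(im.max(2)-im.min(2))[225:250,268:300].mean())
print('    ',' '.join('%3d'%u for u in range(302,346)))
for v in range(152,196,2):print(v,' '.join('%3d'%x for x in g[v,302:346]))
for z in(.04,.078):print(onz(w,324,173,z))
E
```

```text
sat 8.503556187766714 blue one 34.55
     302 303 304 305 306 307 308 309 310 311 312 313 314 315 316 317 318 319 320 321 322 323 324 325 326 327 328 329 330 331 332 333 334 335 336 337 338 339 340 341 342 343 344 345
152 106 107 102 106 105 107 104 112 109 110 115 108 109 110 109 113 110 111 109 113 111 109 109 111 106 109 111 111 108 112 112 108 115 109 109 114 113 115 113 115 109 113 111 112
154 106 110 111 112 110 109 108 111 111 112 114 111 115 108 112 111 110 106 109 111 113 107 106 111 113 117 108 111 114 116 113 113 111 113 112 115 113 109 112 109 107 109 107 108
156 112 113 111 113 111 101 110 108 110 104 110 112 107 110  92  86  77  74  64  63  61  55  58  60  65  70  82  91  93 112 114 113 112 106 109 108 112 109 111 112 110 110 113 105
158 112 111 105 109 109 106 107 105 111 114 102  80  70  58  57  75  88 100  96 101 107 105 111 113 103  97  91  88  71  60  64  90 103 109 106 108 111 113 109 111 109 107 110 113
160 108 110 111 112 109 113 109 111 105  77  51  66  84 100 116 120 108 107 107 102 108 108 102 104 113 123 117 107 116 119 109  94  65  70  98 111 109 113 109 10
[... 2453 characters left out ...]
  99  89  80  71  66  58  60  62  63  61  63  88 108 112 109 107 110 110 111 114 126
190 112 109 110 112 108 112 116 110 116 110 113  94  64  56  55  58  56  60  60  62  64  59  64  62  63  64  62  63  62  56  59  65  90 115 114 114 133 142 140 139 146 146 140 141
192 112 112 109 110 112 113 110 113 109 106 114 114 114 109  91  72  64  52  53  58  58  63  59  60  57  56  55  70 108 119 116 119 118 128 133 141 139 139 141 137 143 140 138 134
194 111 112 112 116 111 111 105 119 128 134 139 137 131 131 123 122 148 164 156 138 133 129 137 137 139 148 158 163 150 136 136 143 140 135 138 137 141 142 138 137 141 133 139 141
[ 0.49124265 -0.41800483  0.04      ]
[ 0.49675134 -0.41853685  0.078     ]
```

Request:
carry_out(
  increments=[
    {"dx":-20,"dy":10,"dz":20,"rx":0,"ry":0,"rz":0,"fingers":0},
    {"dx":-40,"dy":10,"dz":40,"rx":0,"ry":0,"rz":0,"fingers":0},
    {"dx":-60,"dy":10,"dz":60,"rx":0,"ry":0,"rz":0,"fingers":0},
    {"dx":-60,"dy":10,"dz":80,"rx":0,"ry":0,"rz":0,"fingers":0},
    {"dx":-60,"dy":10,"dz":100,"rx":0,"ry":0,"rz":0,"fingers":0},
    {"dx":-60,"dy":10,"dz":100,"rx":0,"ry":0,"rz":0,"fingers":0},
    {"dx":-60,"dy":10,"dz":100,"rx":0,"ry":0,"rz":0,"fingers":0},
    {"dx":-60,"dy":10,"dz":100,"rx":0,"ry":0,"rz":0,"fingers":0},
    {"dx":-60,"dy":10,"dz":100,"rx":0,"ry":0,"rz":0,"fingers":0},
    {"dx":-60,"dy":10,"dz":100,"rx":0,"ry":0,"rz":0,"fingers":0},
  ],
)

```text
t: 19.95
eef_pos: [0.4269, -0.399, 0.1665]
orientation: [[0.96, -0.279, 0.001], [-0.279, -0.96, -0.001], [0.001, 0.001, -1.0]]
force: [0.1, 0.2, 0.9]
finger_gap: 0.088
finger_force: 0.0
```

```bash
python3 - <<'E'
from h import *
w=snap('wrist');g=cv2.cvtColor(w['color'],cv2.COLOR_RGB2GRAY)
s=readout.get_state();print(s['eef_pos'])
C=np.array([.489,-.416]);u,v=proj(w,np.r_[C,.077]);print(u,v,proj(w,np.r_[C,.04]))
u,v=int(u),int(v);x0,y0=u-45,v-40
sub=cv2.GaussianBlur(g,(3,3),0)[y0:y0+80,x0:x0+90]
b=cv2.resize(sub,(135,80));lo,hi=np.percentile(sub,[2,98])
for i,r in enumerate(b):
  if i%2==0:print('%3d'%(y0+i),''.join('@%#*+=-:. '[int(np.clip((x-lo)/(hi-lo)*9.9,0,9))] for x in r))
print('x0',x0,'cols/1.5')
e=cv2.Canny(g[y0:y0+80,x0:x0+90],40,100);L=cv2.HoughLinesP(e,1,np.pi/180,14,minLineLength=14,maxLineGap=3)
for l in ([] if L is None else L[:,0]):print((l+[x0,y0,x0,y0]),round(np.degrees(np.arctan2(-(l[3]-l[1]),l[2]-l[0])),1))
E
```

```text
[ 0.42672349 -0.39898521  0.16629222]
314.43650038428746 131.3166996924699 [314.56751354 130.89799091]
 91                                                                       .:=++++++++++++++++++++++++++++++++++++++++++++++++++++++++++++++
 93                                                                     .:-=+++++++++++++++++++++++++++++++++++++++++++++++++++++++++++++++
 95                                                                    .:==++++++++++++++++++++++++++++++++++++++++++++++++++++++++++++++++
 97                                                                 .:-=+++++++++++++++++++++++++++++++++++++++++++++++++++++++++++++++++++
 99                                                                 :-=+*++++++++++++++++++++++++++++++++++++++++++++++++++++++++++++++++++
101                                                                :-=+++++++++++++++++++++++++++++++++++++++++++++++++++++++++++++++++++++
103                                                                .:=+++++++++++++++++++++++++++++++++++++++++++++++++++++++++++++++++++++
105              
[... 4267 characters left out ...]
#######################################################
167 #######################################################################################################################################
169 ###################################################################################################****################################
x0 269 cols/1.5
[292 140 306 152] -40.6
[272 123 291 142] -45.0
[312 154 357 151] 3.8
[284 134 338 118] 16.5
[289 135 309 129] 16.7
[319 159 332 139] 57.0
[328 157 343 131] 60.0
[304 114 319 109] 18.4
[302 126 309 110] 66.4
[319 126 334 121] 18.4
[303 158 318 157] 3.8
[295 145 309 153] -29.7
[313 109 327 115] -23.2
[316 106 331 119] -40.9
[309 146 331 150] -10.3
```

```bash
python3 - <<'E'
from h import *
w=last('wrist');p=onz(w,317,131,.077);print(p, onz(w,317,132,.04))
plan(np.r_[p[:2],.12],-89.5);plan(np.r_[p[:2],.022],-89.5)
E
```

```text
[ 0.48862076 -0.41830751  0.077     ] [ 0.48725479 -0.41808397  0.04      ]
d [64.8  1.3 46.4] r [ 0.01 -0.01 -3.34]
d [ 64.7   1.2 144.4] r [ 0.01 -0.01 -3.34]
```

Request:
carry_out(
  increments=[
    {"dx":25,"dy":1,"dz":0,"rx":0,"ry":0,"rz":-1.3,"fingers":0},
    {"dx":50,"dy":1,"dz":0,"rx":0,"ry":0,"rz":-2.6,"fingers":0},
    {"dx":65,"dy":1,"dz":0,"rx":0,"ry":0,"rz":-3.3,"fingers":0},
    {"dx":65,"dy":1,"dz":30,"rx":0,"ry":0,"rz":-3.3,"fingers":0},
    {"dx":65,"dy":1,"dz":60,"rx":0,"ry":0,"rz":-3.3,"fingers":0},
    {"dx":65,"dy":1,"dz":80,"rx":0,"ry":0,"rz":-3.3,"fingers":0},
    {"dx":65,"dy":1,"dz":100,"rx":0,"ry":0,"rz":-3.3,"fingers":0},
    {"dx":65,"dy":1,"dz":120,"rx":0,"ry":0,"rz":-3.3,"fingers":0},
    {"dx":65,"dy":1,"dz":135,"rx":0,"ry":0,"rz":-3.3,"fingers":0},
    {"dx":65,"dy":1,"dz":144,"rx":0,"ry":0,"rz":-3.3,"fingers":0},
  ],
)

```text
t: 21.0
eef_pos: [0.4882, -0.4176, 0.0204]
orientation: [[1.0, 0.005, -0.001], [0.005, -1.0, 0.001], [-0.001, -0.001, -1.0]]
force: [-0.0, 0.1, -0.7]
finger_gap: 0.0876
finger_force: 0.0
```

Request:
carry_out(
  increments=[
    {"dx":0,"dy":0,"dz":0,"rx":0,"ry":0,"rz":0,"fingers":0.6},
    {"dx":0,"dy":0,"dz":0,"rx":0,"ry":0,"rz":0,"fingers":0.6},
    {"dx":0,"dy":0,"dz":0,"rx":0,"ry":0,"rz":0,"fingers":0.6},
    {"dx":0,"dy":0,"dz":0,"rx":0,"ry":0,"rz":0,"fingers":0.6},
    {"dx":0,"dy":0,"dz":0,"rx":0,"ry":0,"rz":0,"fingers":0.6},
    {"dx":0,"dy":0,"dz":0,"rx":0,"ry":0,"rz":0,"fingers":0.6},
    {"dx":0,"dy":0,"dz":0,"rx":0,"ry":0,"rz":0,"fingers":0.6},
    {"dx":0,"dy":0,"dz":0,"rx":0,"ry":0,"rz":0,"fingers":0.6},
    {"dx":0,"dy":0,"dz":0,"rx":0,"ry":0,"rz":0,"fingers":0.6},
    {"dx":0,"dy":0,"dz":0,"rx":0,"ry":0,"rz":0,"fingers":0.6},
  ],
  grip_force=12,
)

```text
t: 22.0
eef_pos: [0.4891, -0.4178, 0.0222]
orientation: [[1.0, 0.005, 0.001], [0.005, -1.0, -0.0], [0.001, 0.0, -1.0]]
force: [-0.8, 2.6, 5.5]
finger_gap: 0.05
finger_force: 12.0
```

The legs are gripped, with a 50.0 mm gap at 12 N. The strap height is therefore eef_z + 0.054. Next I lift and go to a staging point in front of the hook.

```bash
python3 - <<'E'
from h import *
A=np.array([.6455,-.1465]);d=np.array([np.cos(np.radians(173)),np.sin(np.radians(173))])
for r,z in((.18,.2232),(.085,.2232),(.085,.199)): print(np.r_[A+r*d,z].round(4));plan(np.r_[A+r*d,z],-97)
E
```

```text
[ 0.4668 -0.1246  0.2232]
d [ -20.5 -293.3 -201.1] r [ 0.   -0.01  1.46]
[ 0.5611 -0.1361  0.2232]
d [  73.8 -281.2 -201. ] r [ 0.   -0.01  1.46]
[ 0.5611 -0.1361  0.199 ]
d [  73.7 -281.2 -176.8] r [ 0.   -0.01  1.46]
```

Request:
carry_out(
  increments=[
    {"dx":0,"dy":0,"dz":-10,"rx":0,"ry":0,"rz":0,"fingers":0.6},
    {"dx":0,"dy":0,"dz":-30,"rx":0,"ry":0,"rz":0,"fingers":0.6},
    {"dx":0,"dy":0,"dz":-65,"rx":0,"ry":0,"rz":0,"fingers":0.6},
    {"dx":0,"dy":0,"dz":-100,"rx":0,"ry":0,"rz":0,"fingers":0.6},
    {"dx":0,"dy":0,"dz":-135,"rx":0,"ry":0,"rz":0.3,"fingers":0.6},
    {"dx":-2,"dy":-20,"dz":-165,"rx":0,"ry":0,"rz":0.6,"fingers":0.6},
    {"dx":-5,"dy":-50,"dz":-190,"rx":0,"ry":0,"rz":0.9,"fingers":0.6},
    {"dx":-8,"dy":-85,"dz":-201,"rx":0,"ry":0,"rz":1.2,"fingers":0.6},
    {"dx":-11,"dy":-120,"dz":-201,"rx":0,"ry":0,"rz":1.5,"fingers":0.6},
    {"dx":-14,"dy":-155,"dz":-201,"rx":0,"ry":0,"rz":1.5,"fingers":0.6},
  ],
)

```text
t: 23.0
eef_pos: [0.4732, -0.262, 0.2234]
orientation: [[0.992, -0.127, 0.001], [-0.127, -0.992, -0.001], [0.001, 0.001, -1.0]]
force: [0.5, -0.3, -1.0]
finger_gap: 0.05
finger_force: 11.9
```

Request:
carry_out(
  increments=[
    {"dx":13,"dy":-35,"dz":0,"rx":0,"ry":0,"rz":0,"fingers":0.6},
    {"dx":10,"dy":-70,"dz":0,"rx":0,"ry":0,"rz":0,"fingers":0.6},
    {"dx":10,"dy":-100,"dz":0,"rx":0,"ry":0,"rz":0,"fingers":0.6},
    {"dx":10,"dy":-125,"dz":0,"rx":0,"ry":0,"rz":0,"fingers":0.6},
    {"dx":10,"dy":-138,"dz":0,"rx":0,"ry":0,"rz":0,"fingers":0.6},
    {"dx":10,"dy":-138,"dz":0,"rx":0,"ry":0,"rz":0,"fingers":0.6},
    {"dx":10,"dy":-138,"dz":0,"rx":0,"ry":0,"rz":0,"fingers":0.6},
    {"dx":10,"dy":-138,"dz":0,"rx":0,"ry":0,"rz":0,"fingers":0.6},
    {"dx":10,"dy":-138,"dz":0,"rx":0,"ry":0,"rz":0,"fingers":0.6},
    {"dx":10,"dy":-138,"dz":0,"rx":0,"ry":0,"rz":0,"fingers":0.6},
  ],
)

```text
t: 24.0
eef_pos: [0.5008, -0.1282, 0.2226]
orientation: [[0.992, -0.127, -0.0], [-0.127, -0.992, -0.0], [-0.0, 0.0, -1.0]]
force: [-0.3, -0.5, -0.8]
finger_gap: 0.0499
finger_force: 11.9
```

```bash
python3 - <<'E'
from h import *
A=np.array([.6455,-.1465]);d=np.array([np.cos(np.radians(173)),np.sin(np.radians(173))])
for r,z in((.18,.2232),(.085,.2232)): print(np.r_[A+r*d,z].round(4));plan(np.r_[A+r*d,z],-97)
w=snap('wrist');g=cv2.cvtColor(w['color'],cv2.COLOR_RGB2GRAY)
s=readout.get_state();print(s['eef_pos'],s['force'],s['finger_gap'])
for k in(.06,.085,.104,.112):print(k,proj(w,np.r_[A+k*d,.25 if k<.105 else .268]).round(1))
print('strap',proj(w,np.r_[s['eef_pos'][:2],s['eef_pos'][2]+.055]))
b=cv2.resize(g[20:280,240:400],(120,87),interpolation=cv2.INTER_AREA)
for i,r in enumerate(b):print('%3d'%(20+i*3),''.join(' .:-=+*#%@'[9-min(9,x//20)] for x in r))
E
```

```text
[ 0.4668 -0.1246  0.2232]
d [-34.1   0.7  -0.6] r [ 0.    0.   -0.06]
[ 0.5611 -0.1361  0.2232]
d [60.9  0.2 -0.6] r [ 0.    0.   -0.06]
[ 0.50085594 -0.12800102  0.2225819 ] [-0.27347049  0.26088237 -1.67216958] 0.050006689148658884
0.06 [315.5  91.4]
0.085 [315.7 140.5]
0.104 [315.9 175.5]
0.112 [316.  196.6]
strap [314.85932807 266.53955002]
 20                                                =%%%%*-.   .:-*%%%%#=---------------.                                  +%
 23                                                -%##%*-.   .:-*#%%%*-----------------:                                 .-
 26                                                .#%#%*-.   .:-*#%%%+------------------:.                                 
 29                                                .*%%%*-.   .:-*#%%#=-------------------.                                 
 32                                                 =%%#*-.   .:-*##%#---------------------                                 
 35                                                 -###*-.   .:-*#%%*---------------------                                 
 38
[... 9421 characters left out ...]
++++++++++++**+++++++++++++++++++++++++++++++++++#@@@@@@@@@@@%%%@@@%%@@@%%+
266 %@%@%@@%%%@@@@@@@@@@#++++++++++++++++++++++++++++++++++++*++++++++++++++++++++++++++++++++++++%@@@@@@@@@@@@%%%@%@@@%@%%@
269 %%%%%%%@@@@@@@@@@@@@%++++++++++++++++++++++++++++++++++++*+++++++++++++++++++++++++++++++++++*%@@@@@@@@@@@@%@@%@%%%%%%%%
272 @@%@@%@@@@@@@@@@@@@@%*+++++++++++++++++++++++++++++++++++*+++++++++++++++++++++++++++++++++++*%@@@@@@@@@@@@@%%%%%%@@%%@%
275 %@@@@@@@@@@@@@@@@@@@%*+++++++++++++++++++++++++++++++++++*+++++++++++++++++++++++++++++++++++*%@@@@@@@@@@@@@@%%@%%%@%@@%
278 %%%%@@@@@@@@@@@@@@@@@*+++++++++++++++++++++++++++++++++++*+++++++++++++++++++++++++++++++++==*@@@@@@@@@@@@@@@@%%%@%@@%%@
```

The wrist array shows the hook wire at u≈318 in line with the cutter's mouth (u≈316), and the strap clear of the tip. I now thread it inward slowly and check the force midway.

Request:
carry_out(
  increments=[
    {"dx":4,"dy":1,"dz":0,"rx":0,"ry":0,"rz":0,"fingers":0.6},
    {"dx":8,"dy":1,"dz":0,"rx":0,"ry":0,"rz":0,"fingers":0.6},
    {"dx":12,"dy":1,"dz":0,"rx":0,"ry":0,"rz":0,"fingers":0.6},
    {"dx":16,"dy":1,"dz":0,"rx":0,"ry":0,"rz":0,"fingers":0.6},
    {"dx":20,"dy":1,"dz":0,"rx":0,"ry":0,"rz":0,"fingers":0.6},
    {"dx":24,"dy":1,"dz":0,"rx":0,"ry":0,"rz":0,"fingers":0.6},
    {"dx":28,"dy":1,"dz":0,"rx":0,"ry":0,"rz":0,"fingers":0.6},
    {"dx":32,"dy":1,"dz":0,"rx":0,"ry":0,"rz":0,"fingers":0.6},
    {"dx":36,"dy":1,"dz":0,"rx":0,"ry":0,"rz":0,"fingers":0.6},
    {"dx":40,"dy":1,"dz":0,"rx":0,"ry":0,"rz":0,"fingers":0.6},
  ],
)

```text
t: 25.05
eef_pos: [0.5409, -0.1334, 0.2226]
orientation: [[0.992, -0.125, 0.0], [-0.125, -0.992, -0.0], [0.0, 0.0, -1.0]]
force: [-0.8, 0.7, -1.2]
finger_gap: 0.05
finger_force: 11.9
```

Request:
carry_out(
  increments=[
    {"dx":4,"dy":0,"dz":0,"rx":0,"ry":0,"rz":0,"fingers":0.6},
    {"dx":9,"dy":0,"dz":0,"rx":0,"ry":0,"rz":0,"fingers":0.6},
    {"dx":14,"dy":0,"dz":0,"rx":0,"ry":0,"rz":0,"fingers":0.6},
    {"dx":19,"dy":0,"dz":0,"rx":0,"ry":0,"rz":0,"fingers":0.6},
    {"dx":21,"dy":0,"dz":0,"rx":0,"ry":0,"rz":0,"fingers":0.6},
    {"dx":21,"dy":0,"dz":4,"rx":0,"ry":0,"rz":0,"fingers":0.6},
    {"dx":21,"dy":0,"dz":8,"rx":0,"ry":0,"rz":0,"fingers":0.6},
    {"dx":21,"dy":0,"dz":12,"rx":0,"ry":0,"rz":0,"fingers":0.6},
    {"dx":21,"dy":0,"dz":15,"rx":0,"ry":0,"rz":0,"fingers":0.6},
    {"dx":21,"dy":0,"dz":17,"rx":0,"ry":0,"rz":0,"fingers":0.6},
  ],
)

```text
t: 26.05
eef_pos: [0.5611, -0.1359, 0.2052]
orientation: [[0.992, -0.125, -0.0], [-0.125, -0.992, 0.0], [-0.0, 0.0, -1.0]]
force: [-0.1, -0.2, -1.2]
finger_gap: 0.0503
finger_force: 11.9
```

Request:
carry_out(
  increments=[
    {"dx":0,"dy":0,"dz":1,"rx":0,"ry":0,"rz":0,"fingers":0.6},
    {"dx":0,"dy":0,"dz":2,"rx":0,"ry":0,"rz":0,"fingers":0.6},
    {"dx":0,"dy":0,"dz":2.5,"rx":0,"ry":0,"rz":0,"fingers":0.6},
    {"dx":0,"dy":0,"dz":3,"rx":0,"ry":0,"rz":0,"fingers":0.6},
    {"dx":0,"dy":0,"dz":3.5,"rx":0,"ry":0,"rz":0,"fingers":0.6},
    {"dx":0,"dy":0,"dz":4,"rx":0,"ry":0,"rz":0,"fingers":0.6},
    {"dx":0,"dy":0,"dz":4.5,"rx":0,"ry":0,"rz":0,"fingers":0.6},
    {"dx":0,"dy":0,"dz":5,"rx":0,"ry":0,"rz":0,"fingers":0.6},
    {"dx":0,"dy":0,"dz":5,"rx":0,"ry":0,"rz":0,"fingers":0.6},
    {"dx":0,"dy":0,"dz":5,"rx":0,"ry":0,"rz":0,"fingers":0.6},
  ],
)

```text
t: 27.05
eef_pos: [0.5614, -0.1359, 0.2007]
orientation: [[0.992, -0.125, 0.0], [-0.125, -0.992, -0.0], [0.0, 0.0, -1.0]]
force: [0.2, -0.5, -1.9]
finger_gap: 0.0496
finger_force: 11.9
```

Not touching yet, since the force still shows the cutter's full weight. I lower further until the hook takes the load.

Request:
carry_out(
  increments=[
    {"dx":0,"dy":0,"dz":0.5,"rx":0,"ry":0,"rz":0,"fingers":0.6},
    {"dx":0,"dy":0,"dz":1,"rx":0,"ry":0,"rz":0,"fingers":0.6},
    {"dx":0,"dy":0,"dz":1.5,"rx":0,"ry":0,"rz":0,"fingers":0.6},
    {"dx":0,"dy":0,"dz":2,"rx":0,"ry":0,"rz":0,"fingers":0.6},
    {"dx":0,"dy":0,"dz":2,"rx":0,"ry":0,"rz":0,"fingers":0.6},
    {"dx":0,"dy":0,"dz":2,"rx":0,"ry":0,"rz":0,"fingers":0.6},
    {"dx":0,"dy":0,"dz":2,"rx":0,"ry":0,"rz":0,"fingers":0.6},
    {"dx":0,"dy":0,"dz":2,"rx":0,"ry":0,"rz":0,"fingers":0.6},
    {"dx":0,"dy":0,"dz":2,"rx":0,"ry":0,"rz":0,"fingers":0.6},
    {"dx":0,"dy":0,"dz":2,"rx":0,"ry":0,"rz":0,"fingers":0.6},
  ],
)

```text
t: 28.05
eef_pos: [0.5614, -0.136, 0.1987]
orientation: [[0.992, -0.125, 0.0], [-0.125, -0.992, -0.0], [0.0, 0.0, -1.0]]
force: [-0.0, -0.5, -1.4]
finger_gap: 0.05
finger_force: 12.0
```

Request:
carry_out(
  increments=[
    {"dx":0,"dy":0,"dz":0.3,"rx":0,"ry":0,"rz":0,"fingers":0.6},
    {"dx":0,"dy":0,"dz":0.6,"rx":0,"ry":0,"rz":0,"fingers":0.6},
    {"dx":0,"dy":0,"dz":0.9,"rx":0,"ry":0,"rz":0,"fingers":0.6},
    {"dx":0,"dy":0,"dz":1.2,"rx":0,"ry":0,"rz":0,"fingers":0.6},
    {"dx":0,"dy":0,"dz":1.5,"rx":0,"ry":0,"rz":0,"fingers":0.6},
    {"dx":0,"dy":0,"dz":1.5,"rx":0,"ry":0,"rz":0,"fingers":0.6},
    {"dx":0,"dy":0,"dz":1.5,"rx":0,"ry":0,"rz":0,"fingers":0.6},
    {"dx":0,"dy":0,"dz":1.5,"rx":0,"ry":0,"rz":0,"fingers":0.6},
    {"dx":0,"dy":0,"dz":1.5,"rx":0,"ry":0,"rz":0,"fingers":0.6},
    {"dx":0,"dy":0,"dz":1.5,"rx":0,"ry":0,"rz":0,"fingers":0.6},
  ],
)

```text
t: 29.05
eef_pos: [0.5616, -0.136, 0.1984]
orientation: [[0.992, -0.126, 0.001], [-0.125, -0.992, -0.0], [0.001, 0.0, -1.0]]
force: [-3.2, -0.1, 8.7]
finger_gap: 0.0499
finger_force: 12.0
```

Seated: the upward force jumped to 8.7 N at the expected height. I ease off 0.8 mm, open gently and rise straight up.

Request:
carry_out(
  increments=[
    {"dx":0,"dy":0,"dz":-0.8,"rx":0,"ry":0,"rz":0,"fingers":0.6},
    {"dx":0,"dy":0,"dz":-0.8,"rx":0,"ry":0,"rz":0,"fingers":0.6},
    {"dx":0,"dy":0,"dz":-0.8,"rx":0,"ry":0,"rz":0,"fingers":0.4},
    {"dx":0,"dy":0,"dz":-0.8,"rx":0,"ry":0,"rz":0,"fingers":0.35},
    {"dx":0,"dy":0,"dz":-0.8,"rx":0,"ry":0,"rz":0,"fingers":0.3},
    {"dx":0,"dy":0,"dz":-0.8,"rx":0,"ry":0,"rz":0,"fingers":0.2},
    {"dx":0,"dy":0,"dz":-0.8,"rx":0,"ry":0,"rz":0,"fingers":0.15},
    {"dx":0,"dy":0,"dz":-0.8,"rx":0,"ry":0,"rz":0,"fingers":0.15},
    {"dx":0,"dy":0,"dz":-0.8,"rx":0,"ry":0,"rz":0,"fingers":0.15},
    {"dx":0,"dy":0,"dz":-0.8,"rx":0,"ry":0,"rz":0,"fingers":0.15},
  ],
)

```text
t: 30.05
eef_pos: [0.5614, -0.1359, 0.198]
orientation: [[0.992, -0.125, 0.0], [-0.125, -0.992, -0.0], [0.0, 0.0, -1.0]]
force: [-0.0, 0.5, -0.5]
finger_gap: 0.0742
finger_force: 0.0
```

Request:
carry_out(
  increments=[
    {"dx":0,"dy":0,"dz":-5,"rx":0,"ry":0,"rz":0,"fingers":0.15},
    {"dx":0,"dy":0,"dz":-12,"rx":0,"ry":0,"rz":0,"fingers":0.15},
    {"dx":0,"dy":0,"dz":-22,"rx":0,"ry":0,"rz":0,"fingers":0.15},
    {"dx":0,"dy":0,"dz":-35,"rx":0,"ry":0,"rz":0,"fingers":0.15},
    {"dx":0,"dy":0,"dz":-50,"rx":0,"ry":0,"rz":0,"fingers":0.15},
    {"dx":0,"dy":0,"dz":-70,"rx":0,"ry":0,"rz":0,"fingers":0.15},
    {"dx":0,"dy":0,"dz":-95,"rx":0,"ry":0,"rz":0,"fingers":0.15},
    {"dx":0,"dy":0,"dz":-120,"rx":0,"ry":0,"rz":0,"fingers":0.15},
    {"dx":-30,"dy":0,"dz":-150,"rx":0,"ry":0,"rz":0,"fingers":0.15},
    {"dx":-70,"dy":0,"dz":-170,"rx":0,"ry":0,"rz":0,"fingers":0.15},
  ],
)

```text
t: 31.05
eef_pos: [0.4923, -0.127, 0.3702]
orientation: [[0.992, -0.125, 0.002], [-0.125, -0.992, -0.0], [0.002, -0.0, -1.0]]
force: [0.4, 0.1, 0.8]
finger_gap: 0.0746
finger_force: 0.0
```

Request:
carry_out(
  increments=[
    {"dx":-30,"dy":0,"dz":0,"rx":0,"ry":0,"rz":0,"fingers":0.15},
    {"dx":-50,"dy":0,"dz":0,"rx":0,"ry":0,"rz":0,"fingers":0.15},
    {"dx":-50,"dy":0,"dz":0,"rx":0,"ry":0,"rz":0,"fingers":0.15},
    {"dx":-50,"dy":0,"dz":0,"rx":0,"ry":0,"rz":0,"fingers":0.15},
    {"dx":-50,"dy":0,"dz":0,"rx":0,"ry":0,"rz":0,"fingers":0.15},
    {"dx":-50,"dy":0,"dz":0,"rx":0,"ry":0,"rz":0,"fingers":0.15},
    {"dx":-50,"dy":0,"dz":0,"rx":0,"ry":0,"rz":0,"fingers":0.15},
    {"dx":-50,"dy":0,"dz":0,"rx":0,"ry":0,"rz":0,"fingers":0.15},
    {"dx":-50,"dy":0,"dz":0,"rx":0,"ry":0,"rz":0,"fingers":0.15},
    {"dx":-50,"dy":0,"dz":0,"rx":0,"ry":0,"rz":0,"fingers":0.15},
  ],
)

```text
t: 32.05
eef_pos: [0.4424, -0.1209, 0.3678]
orientation: [[0.992, -0.125, -0.0], [-0.125, -0.992, 0.0], [-0.0, -0.0, -1.0]]
force: [0.4, -0.3, -0.5]
finger_gap: 0.0745
finger_force: 0.0
```

```bash
python3 - <<'E'
from h import *
w=snap('wrist');g=cv2.cvtColor(w['color'],cv2.COLOR_RGB2GRAY)
s=readout.get_state();print(s['eef_pos'],s['force'],s['finger_gap'])
A=np.array([.6455,-.1465]);d=np.array([np.cos(np.radians(173)),np.sin(np.radians(173))])
print('strap',proj(w,np.r_[A+.085*d,.255]).round(),'tip',proj(w,np.r_[A+.112*d,.27]).round(),'rim',proj(w,np.r_[A+.085*d,.217]).round(),'nose',proj(w,np.r_[A+.163*d,.02]).round())
b=cv2.resize(g[60:240,220:420],(133,72),interpolation=cv2.INTER_AREA)
for i,r in enumerate(b):print('%3d'%(60+i*2.5),''.join(' .:-=+*#%@'[9-min(9,x//20)] for x in r))
E
```

```text
[ 0.44234252 -0.12091249  0.36787065] [-0.42142057  0.22376611  0.20036307] 0.0745450793495323
strap [316.  70.] tip [316.  99.] rim [316.  76.] nose [316. 143.]
 60 .............:=            :*%%- ----.               =%%%%%###=..-*#%#####-          .....=++-.....    ...       -=..................
 62 ..............=:       .-.  =#%#:----:             .+%%%%*=:..-..-:.:+#%%##+.         .....-+++:......     .    .+-..................
 65 ..............:=.  .-=++*=   :*%= :=-=:            -===--.    ...... ..----=-.         .....-=+++=-.:::::-+=:. .=-...................
 67 ...............-===+**+-.     .+#::--:            .             ...............          .....:-=++++====+***+==+:...................
 70 ................++*+-.          :..:.                           ...............           .......::..      :=**+:....................
 72 ................-+.                              ...............:...............                              ==.....................
 75 .................=-                              ...........   .:...............                          
[... 8297 characters left out ...]
..........
227 ..............................:::::::::::::::::::::::::::::::........   :==============================:....... .................. . 
230 ..........::----..............::::::::::::::::::::::::::::::... ........-=============================-.    .  .::---:... .. ........
232 .......:*%%%@@@%*:::...........::::::::::::::::::::::::::::::.         .-=============================-......::=%%@@@%%#-............
235 ......=%@@@@@@@@%#@+..........::::::::::::::::::::::::::::::..       . .==============================-.... :@%%@@@@@@@@@*: .........
237 .....+@@@@@@@@@@@@@*..........::::::::::::::::::::::::::::::............-=============================-.....-@@@@@@@@@@@%@#:. .......
```

The final look shows the strap at about (317,74), predicted (316,70), with the hook tip at (316,97) in front of it. The nose is in line at u≈314, and the robot is clear of everything. Handing in.

```bash
python3 -c "
from h import *
print(workorder.hand_in())"
```

```text
the job is handed in; nothing more can be done
None
```

The job is handed in: the pawl is tipped out, the empty hook is turned to the front nose (within about 1°), and the steel strap cutter hangs on it, released without a drop; the hand-in gave no verdict.

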